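# Fit a roller to the infeed stand and drop in its keeper

## Task

From the rack under the light bar take the roller that has a stub axle at each end and lay it gently into the two V notches of the infeed stand, leaving the two plain bars lying in the rack. Then push the flat steel keeper plate along its channel, without picking it up, over the raised lip until it drops flat into the pocket at the roller's end.

Things in the scene. Friction and masses are not known exactly. Their poses are not given: they have to be found in the camera images.
- rack: White rack, fixed, base 130 (x) x 290 (y) x 10 mm; origin at its underside's centre, x along the cradles, away from the robot. Cradles at y = -80, 0, +80 mm, one piece in each: two shallow V rests 12 mm long, 26 mm wide, at x = -32 and +32 mm, sides rising 25 degrees, so a side push of half its weight rolls a piece out. A light bar bridges all three.
- light_bar (a point): Centre of the light bar's underside, 158 mm above the table, over the rack's origin. Bar: rack x -22 to +22 mm, 290 mm long, top at 174 mm; 12 mm square posts at rack x = 14, y = -137, +137 mm. No room for an upright gripper below it: tilt about 30 degrees, fingers pointing to +x, grip just on its -x side, and draw the piece out to -x by 125 mm before raising it.
- roller_center (a point): The roller, loose: grey plastic cylinder 30 mm in diameter, 100 mm long, with a steel stub axle 12 mm in diameter, 20 mm long at each end (140 mm in all), about 0.16 kg. Point at its centre, x along its axis (ends alike). It starts in any of the cradles, axis along the rack's x, centre 44.6 mm above the table.
- thick_bar_center (a point): Plain grey bar without stubs, 36 mm in diameter, 120 mm long, loose in another cradle; point at its centre, x along its axis. Leave it.
- thin_bar_center (a point): Plain grey bar without stubs, 20 mm in diameter, 120 mm long, loose in another cradle; point at its centre, x along its axis. Leave it.
- stand: Infeed roller stand, fixed; origin on the table below the middle of the fitted roller, whose axis lies along the stand's x, 43 mm up. Two steel cheeks 10 mm thick at x = -60, +60 mm with 90-degree V notches open upward (37 mm wide at the top, 53 mm up), one for each stub; 5 mm end play each way. Base 10 mm thick. Motor box at x 83 to 133 mm, 65 mm high. Keeper channel on the -x side.
- pocket (a point): Centre of the pocket's floor, 30 mm above the table, at stand x = -98.5, y = 0; axes as the stand's. The channel runs along y through it, 43 mm wide, guides 41 mm high. From -y to +y: open end at y = -130 mm (bare table before it), ledge 36 mm high to y = -40, ramp up to a lip 39 mm high (top y -31 to -27), pocket y -27 to +27, end wall 42 mm high.
- keeper_center (a point): Keeper plate, loose: flat steel, 40 (x) x 50 (y) x 12 mm, about 0.15 kg, on the ledge in the channel, axes along the stand's; point at its centre, 42 mm above the table on the ledge, 36 mm in the pocket. Pushed to +y at its back edge, from above lip height, it rides up the ramp, tips over the lip and falls in once its back edge is past y = -27 mm. Friction only.

How it is judged:
By the outcome, as a careful person would: the job done as asked, in the order asked, and still so for the second after the job is handed in, with the robot touching nothing.
It also fails if it takes over 59 s, if anything falls off the work surface, if the arm or the gripper's body presses on something with over 40 N, if the wrist force passes 120 N, or if a joint passes its speed limit or range.

## Robot

A 7-joint arm with a two-finger parallel gripper is mounted at the origin on the work surface. World frame = base frame: x ahead of the robot, y to its left, z up, the work surface at z = 0. Lengths are in m, angles in rad, forces in N, time in s.
With the tool pointing down it reaches from about 0.4 to 0.85 m from the base axis. Payload 4.5 kg.
Tool frame: the origin (TCP) lies on the centre line of the jaws, within the pads' length; the fingertips stand 11 mm ahead of it and the grasp point (between the pads) lies 8 mm behind it; z points along the fingers, x is the direction in which the jaws open and shut, and the axes are right-handed (so a half turn about z gives the same grasp; the last joint's range is limited). The gripper opens to 88 mm and grips with 3 to 60 N. Pads are 18 mm wide; open, the fingers measure 123 mm over their backs; the gripper's body (75 mm by 187 mm) begins 45 mm behind the grasp point.
Start: joints at [1.201, 0.689, -0.195, 1.565, 0.157, 0.902, -0.215], TCP at [0.246, -0.575, 0.218] pointing down, gripper open.
Joint ranges: [-3.01, 3.01], [-0.46, 2.08], [-1.47, 1.51], [0.13, 2.56], [-1, 4.14], [0.04, 2.09], [-2.66, 2.66]. Speed limits (rad/s): [2.57, 2.57, 3.14, 3.14, 3.14, 3.14, 3.14].

## Interface

Orientations are given as a unit quaternion [x, y, z, w].
In Python, from plant import r, vision, order, nets gives the robot as it stands.
- The arm moves only by the tool send_rows, never from a script. Its argument "series" is a list of rows, each an object with "delta_pos": the shift along the tool's x, y, z in cm, a list of three; "turn": the turn about the tool's z in degrees; "jaw": the closure, from 0 (fully open) to 1 (shut). In form: [{"delta_pos": [x, y, z], "turn": turn, "jaw": jaw}, ...]. A call has 1 to 8 rows; each row is the pose to reach, as a shift and turn from the pose commanded when the call began, along the tool's axes at that moment; what a row does not reach only later rows make up. A row lasts 1/12 s, in which the tool goes at most 41.7 mm and 7.16 degrees, less where a joint would pass 70% of its speed; a pose out of reach is approached as far as the arm can. A call with a gripper value outside its range is refused whole. The fingers move at their own pace and stop on an object; "force" is the grip in N (left out, the last holds). Time passes only in rows, so rows that repeat a pose let the fingers close. It gives the time, the measured TCP pose, the force and the opening at its end, in the units of the state.
- r.get_state(): the state, without advancing time (a new reading comes with each control period).
- vision.snapshot(name): name is "scene" or "side" or "wrist"; returns the picture (384x512x3 uint8, blue, green, red); there is no depth.
- vision.camera_params(name): a dict with "intrinsics" (3x3 intrinsics, pixels), "extrinsics" (4x4, takes a point from world to camera coordinates). Camera axes: x right, y down, z forward; pixel columns grow to the right and rows downward; lengths in m; the calibration is good to about 2 mm. The wrist camera is an equidistant fisheye: a pixel r from the principal point sees the ray r / f radians off the axis. A picture is of the moment at which its call begins: read the wrist's pose just before it. camera_params takes no time and is no camera call; for the wrist camera it gives the pose at the moment of the call.
- order.finish_job(): hands the job in, once; it reports no verdict.
Trained networks look in the newest picture that a camera, given by its name, has taken for a name from the list of things; names that differ only in an ending like _2 or _b are one class to them, and where a whole thing is asked for, a point or a joint stands for the part that bears it (a point fixed in the world has none). Each returns a list of dicts, best first, with "score" (0 to 1); they miss things now and then, are a little off and sometimes report something else, mostly with a low value. They report only what shows in the picture. A call takes as long as a camera call.
- nets.boxes_of(camera, label): "location" ([row, column] as shares, 0 to 1, of the picture: columns of its width, rows of its height, amid what is visible of it).
- nets.trace(camera, label): "region" (384x512 bool, what is visible of it) and "location" ([row, column] as shares, 0 to 1, of the picture: columns of its width, rows of its height, amid what is visible of it).
The state is a dict: "clock": time; "q": joint angles; "qd": joint speeds; "joint_torque": joint torques, N m; "tool_pos": TCP position; "eef_rot": TCP orientation; "contact_force": force on the tool from outside, world axes, zero at the start; "moment": the same for the moment, N m; "opening": opening from 0.0 (shut) to 1.0 (fully open).
Only numpy, scipy, OpenCV 4.12 (cv2) and the standard library are available. Lean on these libraries where they do the work, as an engineer would, in place of code of your own. Each camera call takes 0.05 s, during which the arm holds its last target.

## Working session

There is one attempt and no reset: what is moved stays moved. The work goes in short steps, Python scripts to look and compute and a tool call to move; the robot and the scene stay as the last step left them, time stands still between calls to the robot, and variables do not carry over. Pictures are saved under pics/ and viewed, and the job is handed in when it is done.

Besides the shell and the picture viewer there is one more tool, called after "Call:" in YAML: its name, and indented under it one key for each argument. send_rows: Moves the arm, as the interface text tells. Its arguments: {"type":"object","properties":{"series":{"type":"array"},"force":{"type":"number"}},"required":["series"]}

```bash
mkdir -p pics; ls
python3 - <<'E'
from plant import r, vision, order, nets
import cv2
s=r.get_state(); print(s)
for n in ("scene","side","wrist"):
    cv2.imwrite(f"pics/{n}0.png",vision.snapshot(n))
    p=vision.camera_params(n); print(n,p["intrinsics"].tolist() if hasattr(p["intrinsics"],'tolist') else p["intrinsics"]); print(p["extrinsics"])
E
```

```text
pics
{'clock': 0.0, 'q': array([ 1.20075086,  0.68996015, -0.19453436,  1.56632331,  0.15734494,
        0.90249508, -0.21512641]), 'qd': array([ 0.00079766, -0.00052774,  0.00127117, -0.00073081,  0.00266389,
        0.00139365,  0.00015662]), 'joint_torque': array([ 1.16509938e-03, -5.27566087e+01, -1.26725111e+00, -1.53427255e+01,
       -5.28451125e-02,  6.28256865e-03,  1.67863777e-04]), 'tool_pos': array([ 0.24529311, -0.57414192,  0.21733099]), 'eef_rot': array([ 8.34579931e-01, -5.50886140e-01, -7.85621788e-04, -4.26908833e-04]), 'contact_force': array([ 0.93173628, -0.5499708 ,  0.438352  ]), 'moment': array([ 0.03752594, -0.01089312,  0.01598836]), 'opening': 0.9989973634339369}
scene [[457.50356610840197, 0.0, 253.44400062855732], [0.0, 457.50356610840197, 194.60418760122053], [0.0, 0.0, 1.0]]
[[-0.2364201   0.97162065 -0.00767166  0.14675187]
 [ 0.52791765  0.12181936 -0.84051353 -0.17814396]
 [-0.81572575 -0.2027643  -0.54173623  1.45807171]
 [ 0.          0.          0.          1.        ]]
side [[412.6296401568283, 0.0, 256.7568992718764], [0.0, 412.6296401568283, 189.5886860137241], [0.0, 0.0, 1.0]]
[[ 0.98784219 -0.15489202 -0.01327679 -0.54713698]
 [-0.11332544 -0.65901232 -0.74354563  0.14784638]
 [ 0.10641972  0.73601034 -0.66855338  0.85713627]
 [ 0.          0.          0.          1.        ]]
wrist [[297.3186396354542, 0.0, 258.21276842373715], [0.0, 297.3186396354542, 191.66519548061788], [0.0, 0.0, 1.0]]
[[ 3.93157564e-01 -9.19470593e-01 -9.79137374e-04 -6.23640377e-01]
 [-8.75324116e-01 -3.74606499e-01  3.05741169e-01 -4.21552925e-02]
 [-2.81486805e-01 -1.19347391e-01 -9.52114163e-01  3.90335858e-01]
 [ 0.00000000e+00  0.00000000e+00  0.00000000e+00  1.00000000e+00]]
```

View pics/scene0.png

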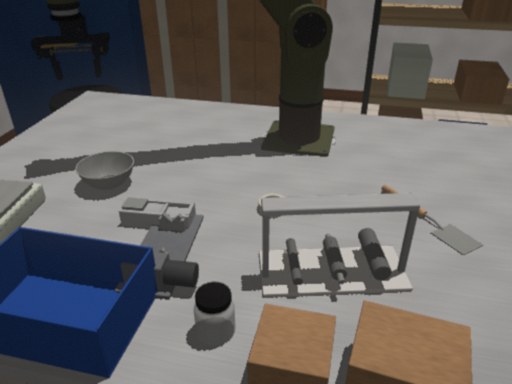

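View pics/side0.png

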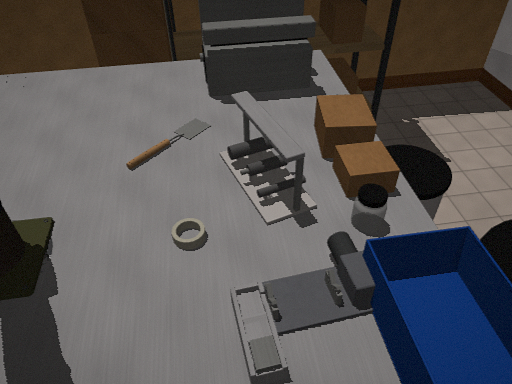

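View pics/wrist0.png

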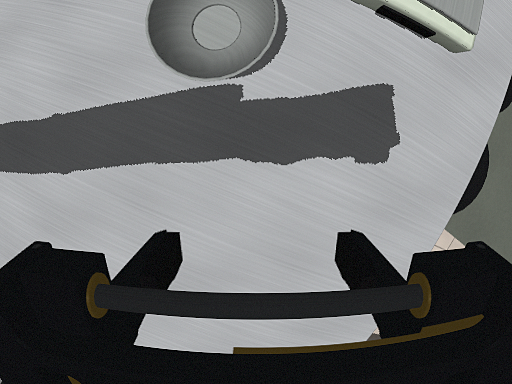

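Run:
```python
import cv2
a=cv2.imread("pics/scene0.png"); b=cv2.imread("pics/side0.png")
def c(im,x0,y0,x1,y1,k,n):
    z=cv2.resize(im[y0:y1,x0:x1],None,fx=k,fy=k,interpolation=cv2.INTER_CUBIC)
    z=cv2.convertScaleAbs(z,alpha=1.5,beta=20)
    for x in range((x0+9)//10*10,x1,10): cv2.line(z,((x-x0)*k,0),((x-x0)*k,4 if x%50 else 12),(0,255,255),1)
    for y in range((y0+9)//10*10,y1,10): cv2.line(z,(0,(y-y0)*k),(4 if y%50 else 12,(y-y0)*k),(0,255,255),1)
    print(n,z.shape); cv2.imwrite("pics/"+n,z)
c(a,250,185,425,300,4,"c_scene_rack.png")
c(a,105,185,210,300,5,"c_scene_stand.png")
c(b,210,85,325,225,4,"c_side_rack.png")
c(b,225,225,385,384,4-1,"c_side_stand.png")
```

```text
c_scene_rack.png (460, 700, 3)
c_scene_stand.png (575, 525, 3)
c_side_rack.png (560, 460, 3)
c_side_stand.png (477, 480, 3)
```

Run:
```python
from plant import r, vision, order, nets
import cv2,numpy as np
m={}
for c in ("scene","side"):
    for l in ("rack","stand","light_bar","roller_center","thick_bar_center","thin_bar_center","keeper_center","pocket"):
        try: o=nets.trace(c,l)
        except Exception as e: print(c,l,e); continue
        for k,d in enumerate(o[:2]):
            h,w=384,512; reg=np.asarray(d["region"])
            print(c,l,round(d["score"],2),round(d["location"][1]*w,1),round(d["location"][0]*h,1),reg.sum())
            if k==0: m[c+"_"+l]=reg
np.savez("masks.npz",**m)
print(r.get_state()["clock"])
```

```text
scene rack 0.55 325.8 260.7 8771
scene stand 0.7 168.4 240.1 4777
scene light_bar 0.79 323.9 259.2 8998
scene roller_center 0.79 333.7 259.8 656
scene thick_bar_center 0.83 374.0 252.1 934
scene thin_bar_center 0.89 294.1 261.6 517
scene keeper_center 0.86 131.4 203.5 316
scene keeper_center 0.74 296.0 260.0 440
scene pocket 0.82 170.6 240.2 4854
side rack 0.86 272.9 169.3 4781
side rack 0.4 300.3 298.5 9293
side stand 0.62 299.5 296.9 9413
side light_bar 0.81 269.9 169.6 4736
side roller_center 0.98 263.3 166.0 438
side thick_bar_center 0.96 245.9 146.9 543
side thin_bar_center 0.91 275.3 188.5 305
side keeper_center 0.84 264.8 351.9 795
side pocket 0.94 300.2 299.7 9254
0.95
```

View crops.

View pics/c_scene_rack.png

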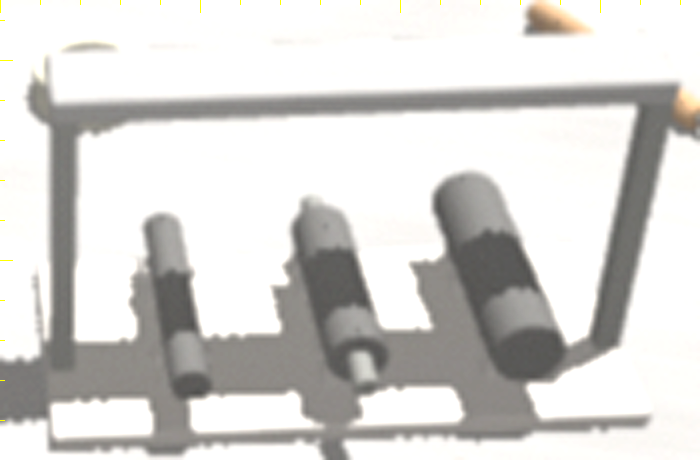

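View pics/c_scene_stand.png

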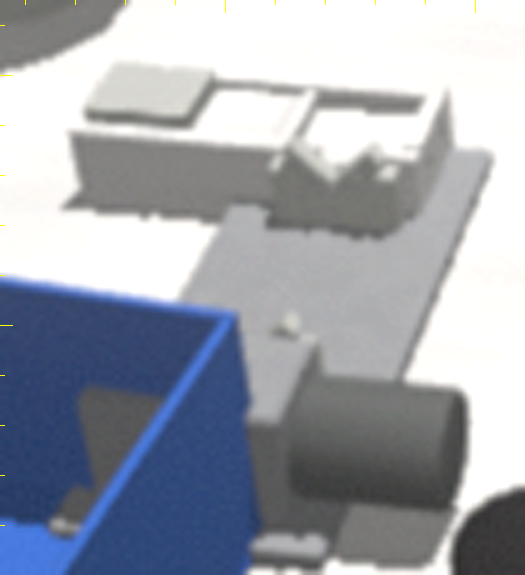

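View pics/c_side_rack.png

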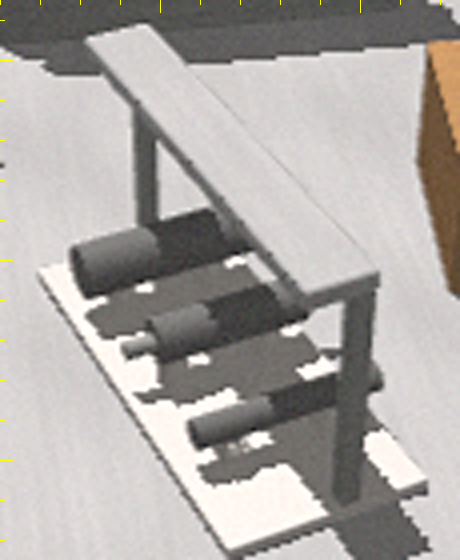

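View pics/c_side_stand.png

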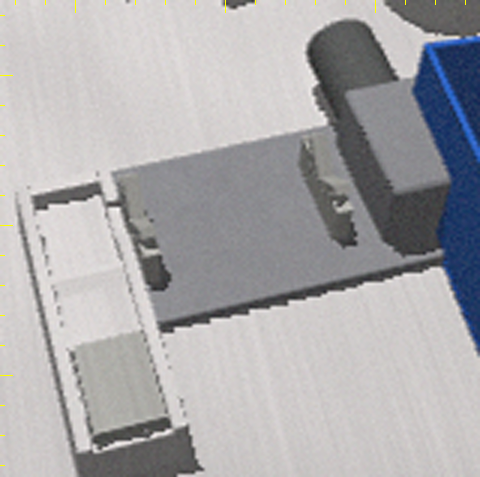

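```bash
cat > h.py <<'E'
import numpy as np,cv2
from scipy.optimize import least_squares
from plant import r, vision, order, nets
P={c:vision.camera_params(c) for c in("scene","side")}
def proj(c,X):
    X=np.atleast_2d(X); E=np.array(P[c]["extrinsics"]);K=np.array(P[c]["intrinsics"])
    q=(X@E[:3,:3].T+E[:3,3])@K.T
    return q[:,:2]/q[:,2:]
def T(p,L):
    L=np.atleast_2d(np.array(L,float))*1e-3; c,s=np.cos(p[2]),np.sin(p[2])
    return np.c_[p[0]+c*L[:,0]-s*L[:,1],p[1]+s*L[:,0]+c*L[:,1],L[:,2]]
def rayplane(c,u,v,z):
    E=np.array(P[c]["extrinsics"]);K=np.array(P[c]["intrinsics"])
    R=E[:3,:3];o=-R.T@E[:3,3];d=R.T@np.linalg.inv(K)@[u,v,1]
    return o+d*(z-o[2])/d[2]
E
python3 - <<'E'
from h import *
def fit(obs,p0):
    f=lambda p:np.concatenate([ (proj(c,T(p,L))[0]-uv) for c,L,uv in obs])
    s=least_squares(f,p0,loss='soft_l1'); 
    print(np.round(s.x,4)); 
    for o,e in zip(obs,f(s.x).reshape(-1,2)): print(o[0],o[1],np.round(e,1))
    return s.x
S=lambda u,v:(210+u/4,85+v/4)
C=lambda u,v:(250+u/4,185+v/4)
rack=[("side",(-22,145,174),S(85,40)),("side",(22,145,174),S(150,25)),("side",(22,-145,174),S(380,275)),("side",(-22,-145,174),S(306,302)),
("side",(-65,145,10),S(38,272)),("side",(-65,-145,10),S(228,550)),("side",(65,-145,10),S(428,485)),
("scene",(22,-145,174),C(50,105)),("scene",(22,145,174),C(670,88)),("scene",(65,-145,10),C(52,434)),("scene",(65,145,10),C(650,416))]
pr=fit(rack,[.6,.1,0])
S=lambda u,v:(225+u/3,225+v/3)
C=lambda u,v:(105+u/5,185+v/5)
st=[("side",(-120,27,42),S(35,206)),("side",(-77,27,42),S(105,196)),("side",(-77,-130,41),S(162,432)),
("side",(-120,-130,41),S(93,447)),("side",(-65,0,34.5),S(140,235)),]
ps=fit(st,[.6,-.3,0])
np.save("fit.npy",[pr,ps])
for c in("scene","side"):
    im=cv2.imread(f"pics/{c}0.png"); k=3; im=cv2.resize(im,None,fx=k,fy=k)
    def pl(p,L,col,cl=True):
        q=(proj(c,T(p,L))*k+k/2).astype(int); cv2.polylines(im,[q],cl,col,1)
    def box(p,x0,x1,y0,y1,z0,z1,col):
        for z in(z0,z1): pl(p,[(x0,y0,z),(x1,y0,z),(x1,y1,z),(x0,y1,z)],col)
    box(pr,-65,65,-145,145,0,10,(0,0,255)); box(pr,-22,22,-145,145,158,174,(0,255,0))
    for y in(-137,137): box(pr,8,20,y-6,y+6,10,158,(255,0,0))
    box(ps,-120,-77,-130,27,36,41,(0,0,255)); box(ps,-120,-77,-27,27,30,41,(0,255,0)); 
    for x in(-65,-55,55,65): pl(ps,[(x,-18.5,53),(x,0,34.5),(x,18.5,53)],(0,255,255),False)
    box(ps,83,133,-20,20,0,65,(255,0,255))
    box(ps,-118.5,-78.5,-130,-80,36,48,(255,255,0))
    if c=="scene": cv2.imwrite("pics/o1.png",im[540:920,300:660]);cv2.imwrite("pics/o2.png",im[540:920,720:1300])
    else: cv2.imwrite("pics/o3.png",im[650:1152,650:1160]);cv2.imwrite("pics/o4.png",im[240:700,600:1000])
E
```

```text
[0.5993 0.1581 0.2775]
side (-22, 145, 174) [-0.1 -1. ]
side (22, 145, 174) [ 0.1 -1.2]
side (22, -145, 174) [ 0.9 -0.3]
side (-22, -145, 174) [ 0.1 -1.2]
side (-65, 145, 10) [ 0.2 -0.7]
side (-65, -145, 10) [-0.3  0.8]
side (65, -145, 10) [ 0.5 -0.7]
scene (22, -145, 174) [-1.6 -1.5]
scene (22, 145, 174) [ 3.3 -1.8]
scene (65, -145, 10) [-1.  -0.3]
scene (65, 145, 10) [-0.2 -0.8]
[ 0.6102 -0.2071  0.0602]
side (-120, 27, 42) [ 0.2 -1.5]
side (-77, 27, 42) [ 0.2 -2.7]
side (-77, -130, 41) [3.6 3. ]
side (-120, -130, 41) [-0.7  4.1]
side (-65, 0, 34.5) [-1.6 -2. ]
```

View pics/o1.png

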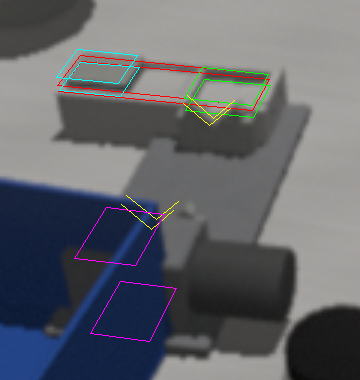

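View pics/o2.png

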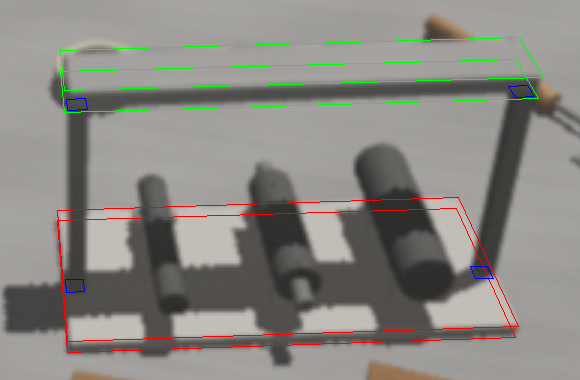

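View pics/o3.png

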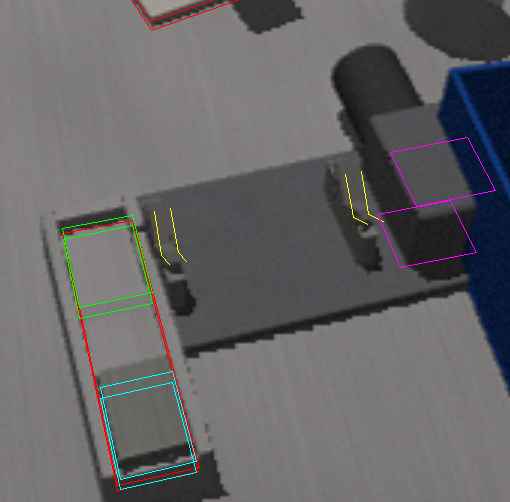

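View pics/o4.png

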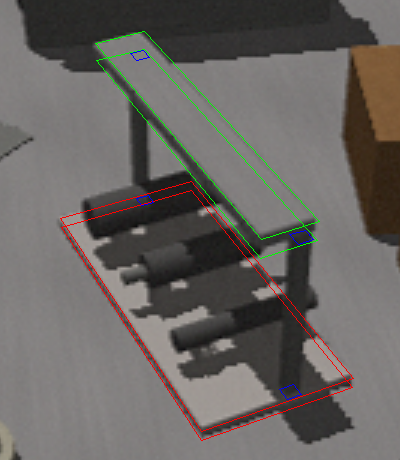

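Run:
```python
import cv2
b=cv2.imread("pics/side0.png");a=cv2.imread("pics/scene0.png")
def c(im,x0,y0,x1,y1,k,n):
    z=cv2.resize(im[y0:y1,x0:x1],None,fx=k,fy=k,interpolation=cv2.INTER_NEAREST)
    z=cv2.convertScaleAbs(z,alpha=1.2,beta=0)
    for x in range((x0+9)//10*10,x1,10): cv2.line(z,((x-x0)*k,0),((x-x0)*k,z.shape[0]),(0,200,200),1); cv2.putText(z,str(x),((x-x0)*k,10),0,.35,(0,0,255))
    for y in range((y0+9)//10*10,y1,10): cv2.line(z,(0,(y-y0)*k),(z.shape[1],(y-y0)*k),(0,200,200),1);cv2.putText(z,str(y),(0,(y-y0)*k),0,.35,(0,0,255))
    print(n,z.shape); cv2.imwrite("pics/"+n,z)
c(b,225,275,300,384,7-2,"d1.png")
c(b,255,255,380,320,6,"d2.png")
c(a,112,190,212,270,7,"d3.png")
```

```text
d1.png (545, 375, 3)
d2.png (390, 750, 3)
d3.png (560, 700, 3)
```

View pics/d1.png

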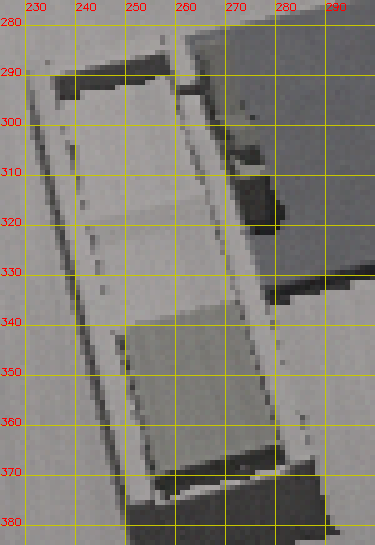

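View pics/d2.png

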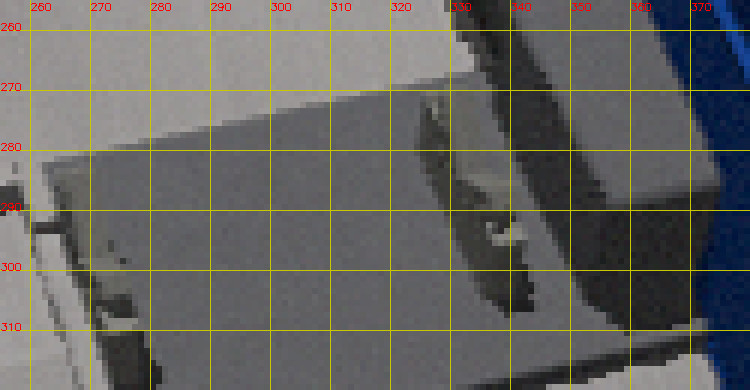

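View pics/d3.png

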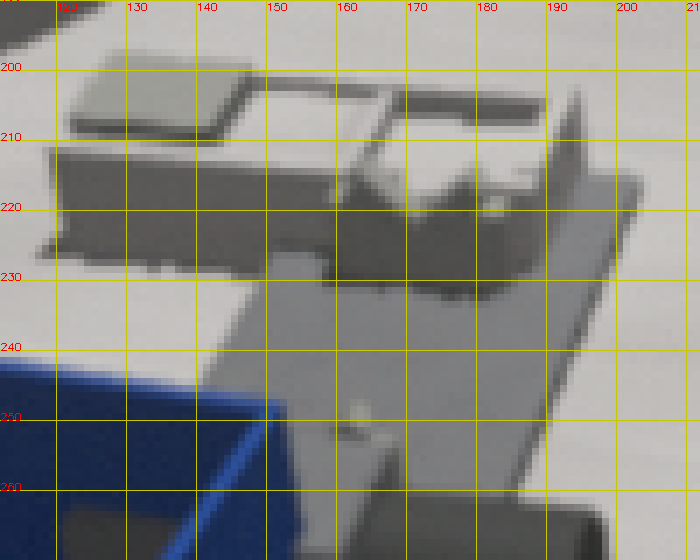

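```bash
cat > fs.py <<'E'
from h import *
def pts(p):
    t,yb=p[3],p[4]
    return [("side",(-120,27,42),(235,290)),("side",(-77,27,42),(258,285)),("side",(-120,27,30),(236.5,294.5)),
    ("side",(-120-t,-130,41),(250,376)),("side",(-77+t,-130,41),(288,367)),
    ("side",(83,yb,65),(355.5,289.5)),("side",(133,yb,65),(375,285.5)),
    ("scene",(-120,27,41),(189.5,204.5)),("scene",(-120,-27,39),(168.5,203.5)),
    ("scene",(-77+t,-130,41),(119,211.5)),("scene",(-55,0,34.5),(171,221)),("scene",(-55,-18.5,53),(163.5,214)),("scene",(-55,18.5,53),(179,215))]
def res(p):
    o=pts(p); return np.concatenate([proj(c,T(p,L))[0]-uv for c,L,uv in o])
s=least_squares(res,[.61,-.21,.06,6,-40],loss='soft_l1',x_scale=[.01,.01,.05,1,5])
print(np.round(s.x,4))
for o,e in zip(pts(s.x),res(s.x).reshape(-1,2)): print(o[0],np.round(o[1],1),np.round(e,1))
pr=np.load("fit.npy")[0]; ps=s.x[:3]; np.save("fit.npy",[pr,ps])
for c in("scene","side"):
    im=cv2.imread(f"pics/{c}0.png"); k=4; im=cv2.resize(im,None,fx=k,fy=k)
    def pl(p,L,col,cl=True):
        q=(proj(c,T(p,L))*k+k/2).astype(int); cv2.polylines(im,[q],cl,col,1)
    def box(p,x0,x1,y0,y1,z0,z1,col):
        for z in(z0,z1): pl(p,[(x0,y0,z),(x1,y0,z),(x1,y1,z),(x0,y1,z)],col)
    box(ps,-120,-77,-130,27,36,41,(0,0,255)); box(ps,-120,-77,-27,27,30,41,(0,255,0)); 
    for x in(-65,-55,55,65): pl(ps,[(x,-18.5,53),(x,0,34.5),(x,18.5,53)],(0,255,255),False)
    box(ps,83,133,s.x[4],20,10,65,(255,0,255))
    cv2.imwrite(f"pics/f_{c}.png",im[740:1100,430:850] if c=="scene" else im[1060:1536,880:1540])
# keeper from side: top corners z=48
for uv in((249.5,340),(271,335),(282,364),(255,370)): 
    X=rayplane("side",*uv,.048); d=X[:2]-ps[:2]; cc,ss=np.cos(ps[2]),np.sin(ps[2]); print(np.round([cc*d[0]+ss*d[1],-ss*d[0]+cc*d[1]],4))
E
python3 fs.py
```

```text
[  0.608   -0.2004   0.0825   8.9103 -38.2905]
side [-120   27   42] [0.2 0.5]
side [-77  27  42] [0.3 0.6]
side [-120   27   30] [-1.  -0.2]
side [-128.9 -130.    41. ] [-0.2  0.7]
side [ -68.1 -130.    41. ] [-0.   0.2]
side [ 83.  -38.3  65. ] [ 1. -0.]
side [133.  -38.3  65. ] [ 8.  -1.9]
scene [-120   27   41] [ 1.6 -0.7]
scene [-120  -27   39] [ 0.6 -0.8]
scene [ -68.1 -130.    41. ] [ 0.  -0.7]
scene [-55.    0.   34.5] [1.  0.2]
scene [-55.  -18.5  53. ] [-0.4 -0.2]
scene [-55.   18.5  53. ] [0.1 0.2]
[-0.1167 -0.0753]
[-0.0807 -0.0754]
[-0.0768 -0.126 ]
[-0.1195 -0.125 ]
```

View pics/f_scene.png

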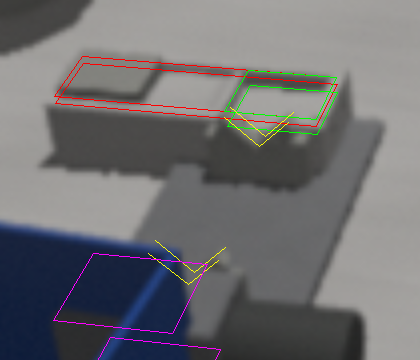

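View pics/f_side.png

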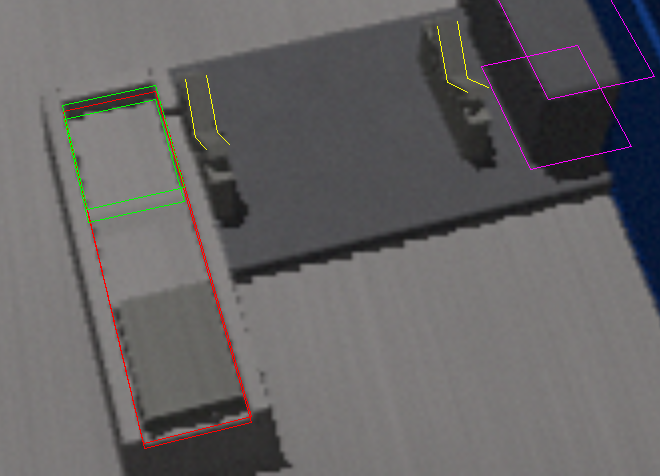

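Run:
```python
from h import *
from scipy.spatial.transform import Rotation as Ro
pr,ps=np.load("fit.npy"); 
for c in("scene","side"):
    for dx in (0,):
        print(c,[ (x,np.round(proj(c,T(pr,(x,0,44.6)))[0],1).tolist()) for x in(-70,-50,50,70)])
    for y,z in((80,47.9),(-80,39.1)): print(c,y,[ (x,np.round(proj(c,T(pr,(x,y,z)))[0],1).tolist()) for x in(-60,60)])
m=np.load("masks.npz")
for c in("scene","side"):
    im=cv2.imread(f"pics/{c}0.png"); k=6
    g=m[c+"_roller_center"]; ys,xs=np.where(g); x0,x1,y0,y1=xs.min()-5,xs.max()+6,ys.min()-5,ys.max()+6
    z=cv2.resize(im[y0:y1,x0:x1],None,fx=k,fy=k,interpolation=cv2.INTER_NEAREST); z=cv2.convertScaleAbs(z,alpha=1.6)
    for R,xx in((6,(-70,-50,50,70)),(15,(-50,50))):
        for x in xx:
            a=np.linspace(0,6.28,40); L=np.c_[a*0+x,R*np.cos(a),44.6+R*np.sin(a)]
            q=((proj(c,T(pr,L))-[x0,y0])*k+k/2).astype(int); cv2.polylines(z,[q],True,(0,0,255) if R==6 else (0,255,0),1)
    cv2.imwrite(f"pics/roll_{c}.png",z); print(z.shape,x0,y0)
s=r.get_state(); E=np.array(vision.camera_params("wrist")["extrinsics"]); R=Ro.from_quat(s["eef_rot"]).as_matrix()
print("cam in tool",R.T@(-E[:3,:3].T@E[:3,3]-s["tool_pos"]), "\n",R.T@E[:3,:3].T)
```

```text
scene [(-70, [326.7, 233.3]), (-50, [328.4, 239.1]), (50, [337.6, 271.8]), (70, [339.7, 279.2])]
scene 80 [(-60, [365.4, 233.8]), (60, [381.0, 272.8])]
scene -80 [(-60, [289.6, 239.4]), (60, [296.3, 279.0])]
side [(-70, [238.4, 174.0]), (-50, [246.1, 171.7]), (50, [283.0, 160.6]), (70, [290.2, 158.4])]
side 80 [(-60, [229.7, 153.6]), (60, [272.3, 141.6])]
side -80 [(-60, [256.3, 195.0]), (60, [302.4, 180.1])]
(360, 204, 3) 318 229
(174, 330, 3) 236 151
cam in tool [-0.00071568 -0.07939759 -0.16644638] 
 [[ 9.99999872e-01  4.47083208e-05  5.04905173e-04]
 [-1.96890784e-04  9.52145398e-01  3.05645388e-01]
 [-4.67078245e-04 -3.05645448e-01  9.52145284e-01]]
```

View pics/roll_scene.png

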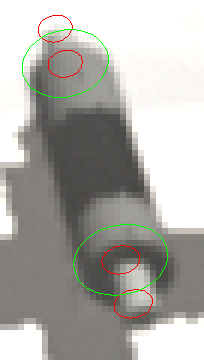

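View pics/roll_side.png

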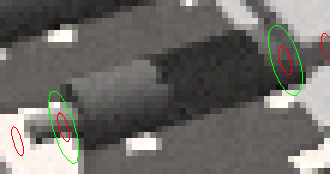

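```bash
cat >> h.py <<'E'
from scipy.spatial.transform import Rotation as Ro
pr,ps=np.load("fit.npy")
def go(p,L,ang,which="tool"):
    """p frame, L mm local TCP target, ang: tool-x direction in world deg"""
    s=r.get_state(); R=Ro.from_quat(s["eef_rot"]).as_matrix(); X=T(p,L)[0]
    a=np.degrees(np.arctan2(R[1,0],R[0,0])); w=(ang-a+180)%360-180
    print("t",round(s["clock"],2),"target",np.round(X,4),"delta cm",np.round(R.T@(X-s["tool_pos"])*100,2),"turn",round(-w,2),"tilt",np.round(R[:,2],3),"q7",round(s["q"][6],2),"F",np.round(s["contact_force"],1))
def local(p,X):
    d=np.asarray(X)[:2]-p[:2];c,s=np.cos(p[2]),np.sin(p[2]); return np.r_[c*d[0]+s*d[1],-s*d[0]+c*d[1],X[2]]*1000
E
python3 -c "
from h import *
go(pr,(-130,0,200),np.degrees(pr[2])+90)"
```

```text
t 0.95 target [0.4742 0.1225 0.2   ] delta cm [-55.13 -48.42   1.81] turn -172.76 tilt [ 0. -0. -1.] q7 -0.22 F [-0.5  0.1 -0.3]
```

Call:
send_rows:
  series:
    - {"delta_pos":[-2.3,-2,0.1],"turn":-7,"jaw":0.3}
    - {"delta_pos":[-4.6,-4,0.2],"turn":-14,"jaw":0.3}
    - {"delta_pos":[-6.9,-6.1,0.3],"turn":-21,"jaw":0.3}
    - {"delta_pos":[-9.2,-8.1,0.4],"turn":-28,"jaw":0.3}
    - {"delta_pos":[-11.5,-10.1,0.4],"turn":-35,"jaw":0.3}
    - {"delta_pos":[-13.8,-12.1,0.5],"turn":-42,"jaw":0.3}
    - {"delta_pos":[-16.1,-14.1,0.5],"turn":-49,"jaw":0.3}
    - {"delta_pos":[-18.4,-16.1,0.6],"turn":-56,"jaw":0.3}

```text
clock: 1.62
tool_pos: [0.3217, -0.3411, 0.2125]
eef_rot: [0.996, -0.092, 0.0, 0.0]
contact_force: [0.0, 0.6, 0.3]
opening: 0.7
```

```bash
python3 -c "
from h import *
go(pr,(-130,0,200),np.degrees(pr[2])+90); print(r.get_state()['opening'])"
```

```text
t 1.62 target [0.4742 0.1225 0.2   ] delta cm [  6.52 -48.37   1.22] turn -116.43 tilt [ 0.001 -0.001 -1.   ] q7 0.13 F [0.  0.6 0.3]
0.6995087386562258
```

Call:
send_rows:
  series:
    - {"delta_pos":[0.5,-3,0.1],"turn":-7,"jaw":0.3}
    - {"delta_pos":[0.9,-6,0.2],"turn":-14,"jaw":0.3}
    - {"delta_pos":[1.3,-9,0.3],"turn":-21,"jaw":0.3}
    - {"delta_pos":[1.7,-12,0.4],"turn":-28,"jaw":0.3}
    - {"delta_pos":[2.1,-15,0.4],"turn":-35,"jaw":0.3}
    - {"delta_pos":[2.5,-18,0.5],"turn":-42,"jaw":0.3}
    - {"delta_pos":[2.9,-21,0.5],"turn":-49,"jaw":0.3}
    - {"delta_pos":[3.3,-24,0.6],"turn":-56,"jaw":0.3}

```text
clock: 2.28
tool_pos: [0.3996, -0.1116, 0.2064]
eef_rot: [0.922, 0.386, 0.0, 0.0]
contact_force: [1.0, -0.1, 0.7]
opening: 0.701
```

```bash
python3 -c "
from h import *
go(pr,(-130,0,200),np.degrees(pr[2])+90); print(r.get_state()['opening'],r.get_state()['q'])"
```

```text
t 2.28 target [0.4742 0.1225 0.2   ] delta cm [ 21.92 -11.1    0.64] turn -60.45 tilt [ 0.001 -0.001 -1.   ] q7 0.31 F [ 1.  -0.1  0.7]
0.7011382479500143 [ 0.64084302  0.51989117 -0.71976804  2.16326471  0.57118981  0.65197063
  0.31178352]
```

Call:
send_rows:
  series:
    - {"delta_pos":[2.7,-1.4,0.1],"turn":-7,"jaw":0.3}
    - {"delta_pos":[5.4,-2.8,0.2],"turn":-14,"jaw":0.3}
    - {"delta_pos":[8.1,-4.2,0.3],"turn":-21,"jaw":0.3}
    - {"delta_pos":[10.8,-5.6,0.4],"turn":-28,"jaw":0.3}
    - {"delta_pos":[13.5,-7,0.4],"turn":-35,"jaw":0.3}
    - {"delta_pos":[16.2,-8.4,0.5],"turn":-42,"jaw":0.3}
    - {"delta_pos":[19,-9.8,0.5],"turn":-49,"jaw":0.3}
    - {"delta_pos":[21.9,-11.1,0.6],"turn":-56,"jaw":0.3}

```text
clock: 2.95
tool_pos: [0.4752, 0.122, 0.2003]
eef_rot: [0.633, 0.774, -0.0, 0.0]
contact_force: [0.2, -0.4, 0.0]
opening: 0.7
```

Call:
send_rows:
  series:
    - {"delta_pos":[0,0,0],"turn":-4.4,"jaw":0.3}
    - {"delta_pos":[0,0,0],"turn":-4.4,"jaw":0.3}
    - {"delta_pos":[0,0,0],"turn":-4.4,"jaw":0.3}

```text
clock: 3.2
tool_pos: [0.4746, 0.1201, 0.1998]
eef_rot: [0.606, 0.795, -0.001, -0.0]
contact_force: [0.6, 0.2, -0.1]
opening: 0.7
```

```bash
python3 -c "
from h import *
go(pr,(-130,0,200),np.degrees(pr[2])+90); print(r.get_state()['opening'],r.get_state()['q'])
cv2.imwrite('pics/w1.png',vision.snapshot('wrist'))"
```

```text
t 3.2 target [0.4742 0.1225 0.2   ] delta cm [ 0.24  0.03 -0.02] turn -0.51 tilt [-0.001 -0.001 -1.   ] q7 0.71 F [ 0.6  0.2 -0.1]
0.7000675159197133 [ 0.23279591  0.69683018 -0.96034853  1.96332468  0.74665608  0.88617966
  0.71080347]
```

View pics/w1.png

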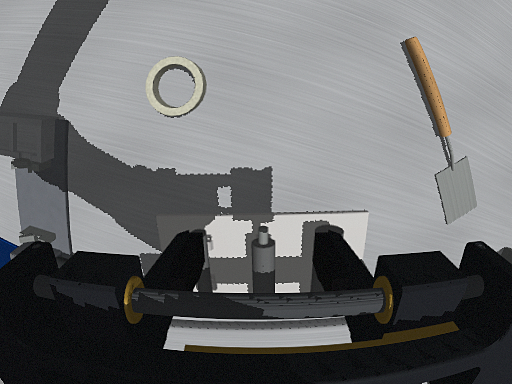

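```bash
cat >> h.py <<'E'
def wp():
    p=vision.camera_params("wrist"); return np.array(p["intrinsics"]),np.array(p["extrinsics"])
def wproj(X,KE=None):
    K,E=KE or wp(); q=np.atleast_2d(X)@E[:3,:3].T+E[:3,3]; n=np.hypot(q[:,0],q[:,1]); th=np.arctan2(n,q[:,2])
    return np.c_[K[0,2]+K[0,0]*th*q[:,0]/n,K[1,2]+K[1,1]*th*q[:,1]/n]
def wray(u,v,z,KE=None):
    K,E=KE or wp(); a=(u-K[0,2])/K[0,0];b=(v-K[1,2])/K[1,1];th=np.hypot(a,b)
    d=np.array([a/th*np.sin(th),b/th*np.sin(th),np.cos(th)]); R=E[:3,:3];o=-R.T@E[:3,3];d=R.T@d
    return o+d*(z-o[2])/d[2]
E
python3 - <<'E'
from h import *
im=cv2.imread("pics/w1.png"); k=5; x0,y0,x1,y1=150,200,380,300
z=cv2.convertScaleAbs(cv2.resize(im[y0:y1,x0:x1],None,fx=k,fy=k,interpolation=cv2.INTER_NEAREST),alpha=1.2)
def pl(L,col):
    q=((wproj(T(pr,L))-[x0,y0])*k+k/2).astype(int); cv2.polylines(z,[q],True,col,1)
pl([(-65,-145,10),(-65,145,10),(65,145,10),(65,-145,10)],(0,0,255))
a=np.linspace(0,6.28,40)
for x,R in((-70,6),(-50,15)): pl(np.c_[a*0+x,R*np.cos(a),44.6+R*np.sin(a)],(0,255,0))
cv2.imwrite("pics/w1z.png",z[:,300:1000])
E
```

```text
(no output)
```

View pics/w1z.png

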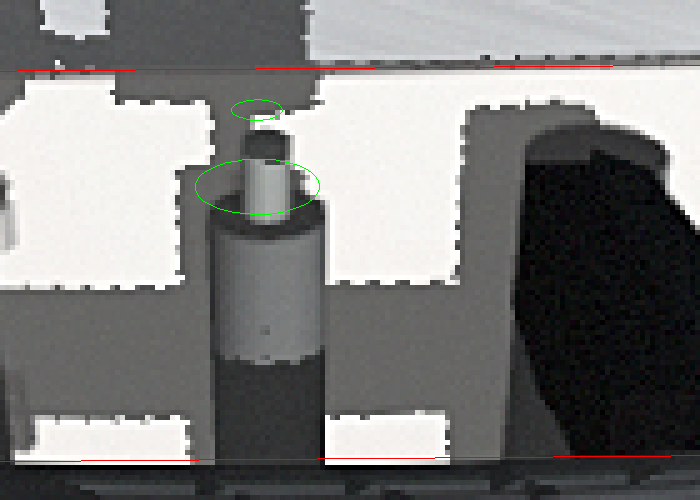

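Run:
```python
from h import *
U=lambda x,y:(180+(x)/5+1.0-1.1, 200+(y)/5-.1)
U=lambda x,y:(150+(x+300-2.5)/5, 200+(y-2.5)/5)
# cylinder edge circle at x=-50: bottom of visible ring; fit dx,dy
a=np.linspace(0,2*np.pi,60)
def circ(x,R,dy): return wproj(T(pr,np.c_[a*0+x,R*np.cos(a)+dy,44.6+R*np.sin(a)]),KE)
KE=wp()
from math import *
def f(p):
    s=circ(-70+p[0],6,p[1]); c=circ(-50+p[0],15,p[1]); o=[]
    l,rr,t=U(245,0)[0],U(289,0)[0],U(0,129)[1]
    o+= [s[:,0].min()-l, s[:,0].max()-rr, s[:,1].min()-t]
    o+= [c[:,0].min()-U(210,0)[0], c[:,0].max()-U(326,0)[0], c[:,1].max()-U(0,238)[1]]
    return o
s=least_squares(f,[5,2]); print(s.x,np.round(s.fun,2))
```

```text
[6.99253373 2.45610078] [-0.57  0.73 -0.51 -0.83  0.68  0.56]
```

```bash
python3 -c "
from h import *
go(pr,(-85,2.5,50),np.degrees(pr[2])+90)"
```

```text
t 3.25 target [0.5168 0.1372 0.05  ] delta cm [ 0.61  4.57 14.97] turn -0.56 tilt [-0.001 -0.002 -1.   ] q7 0.71 F [ 0.3 -0.9 -0. ]
```

Call:
send_rows:
  series:
    - {"delta_pos":[0.5,1.5,3],"turn":-0.5,"jaw":0.5}
    - {"delta_pos":[0.6,3,6],"turn":-0.5,"jaw":0.5}
    - {"delta_pos":[0.6,4.6,9],"turn":-0.5,"jaw":0.5}
    - {"delta_pos":[0.6,4.6,12],"turn":-0.5,"jaw":0.5}
    - {"delta_pos":[0.6,4.6,14],"turn":-0.5,"jaw":0.5}
    - {"delta_pos":[0.6,4.6,15],"turn":-0.5,"jaw":0.5}
    - {"delta_pos":[0.6,4.6,15],"turn":-0.5,"jaw":0.5}
    - {"delta_pos":[0.6,4.6,15],"turn":-0.5,"jaw":0.5}

```text
clock: 3.92
tool_pos: [0.5176, 0.1382, 0.0506]
eef_rot: [0.602, 0.798, -0.0, 0.0]
contact_force: [-0.5, 0.6, 1.0]
opening: 0.497
```

```bash
python3 -c "
from h import *
go(pr,(-64,2.5,50),np.degrees(pr[2])+90)
for c in ('wrist','side'): cv2.imwrite('pics/%s2.png'%c,vision.snapshot(c))
z=cv2.imread('pics/side2.png')[40:240,150:350]; cv2.imwrite('pics/side2z.png',cv2.resize(z,None,fx=3,fy=3))"
```

```text
t 3.92 target [0.537 0.143 0.05 ] delta cm [-0.08  2.    0.06] turn 0.06 tilt [ 0. -0. -1.] q7 0.52 F [-0.5  0.6  1. ]
```

View pics/wrist2.png

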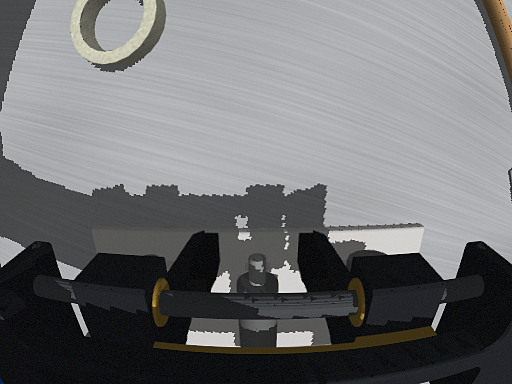

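View pics/side2z.png

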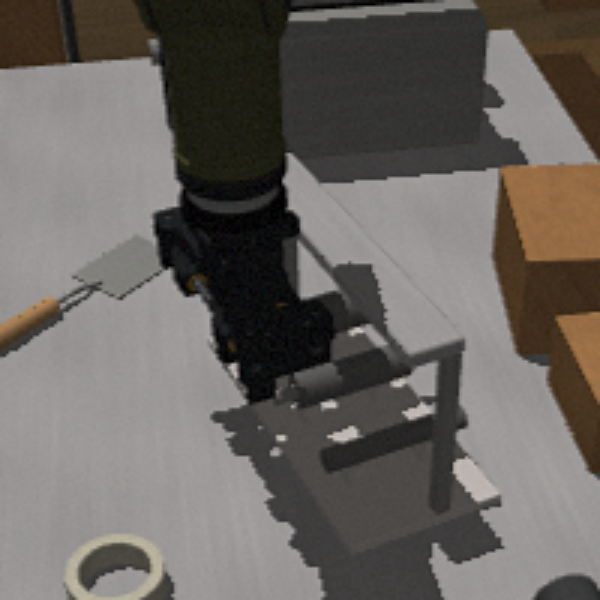

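```bash
python3 -c "
from h import *
t=r.get_state()['tool_pos']
for z in (.05,.1,.15,.174,.2,.25,.3): 
  a=proj('side',[[t[0],t[1],z]])[0]; b=proj('side',[[t[0]+.05,t[1],z]])[0]; print(z,np.round((a-[150,40])*3),np.round((b-[150,40])*3))"
```

```text
0.05 [248. 399.] [310. 392.]
0.1 [245. 348.] [309. 342.]
0.15 [241. 294.] [308. 288.]
0.174 [239. 267.] [307. 260.]
0.2 [237. 236.] [306. 230.]
0.25 [233. 174.] [305. 167.]
0.3 [228. 106.] [303.  99.]
```

Call:
send_rows:
  series:
    - {"delta_pos":[0,1,0],"turn":0,"jaw":0.5}
    - {"delta_pos":[-0.1,1.6,0],"turn":0,"jaw":0.5}
    - {"delta_pos":[-0.1,2,0],"turn":0,"jaw":0.5}
    - {"delta_pos":[-0.1,2,0],"turn":0,"jaw":0.5}
    - {"delta_pos":[-0.1,2,0],"turn":0,"jaw":0.5}
  force: 10

```text
clock: 4.43
tool_pos: [0.5372, 0.1434, 0.0505]
eef_rot: [0.602, 0.799, 0.0, 0.0]
contact_force: [0.1, 0.3, -0.3]
opening: 0.501
```

```bash
python3 -c "
from h import *
go(pr,(-64,2.5,50),np.degrees(pr[2])+90)
for c in ('wrist',): cv2.imwrite('pics/%s3.png'%c,vision.snapshot(c))
z=cv2.imread('pics/wrist3.png')[220:360,150:380]; cv2.imwrite('pics/w3z.png',cv2.resize(z,None,fx=3,fy=3))"
```

```text
t 4.43 target [0.537 0.143 0.05 ] delta cm [-0.03 -0.03  0.05] turn 0.1 tilt [ 0.001  0.    -1.   ] q7 0.57 F [ 0.1  0.3 -0.3]
```

View pics/w3z.png

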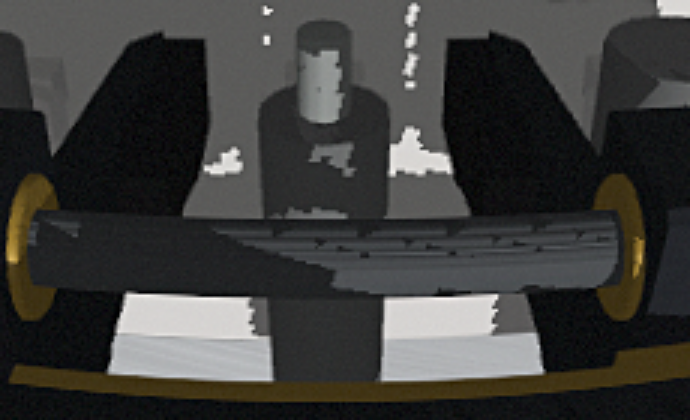

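Call:
send_rows:
  series:
    - {"delta_pos":[0,0,0],"turn":0,"jaw":0.75}
    - {"delta_pos":[0,0,0],"turn":0,"jaw":0.85}
    - {"delta_pos":[0,0,0],"turn":0,"jaw":1}
    - {"delta_pos":[0,0,0],"turn":0,"jaw":1}
    - {"delta_pos":[0,0,0],"turn":0,"jaw":1}
    - {"delta_pos":[0,0,0],"turn":0,"jaw":1}
    - {"delta_pos":[0,0,0],"turn":0,"jaw":1}
    - {"delta_pos":[0,0,0],"turn":0,"jaw":1}
  force: 10

```text
clock: 5.15
tool_pos: [0.537, 0.1434, 0.0501]
eef_rot: [0.602, 0.799, -0.0, 0.0]
contact_force: [0.3, 0.7, -0.0]
opening: 0.004
```

```bash
python3 -c "
from h import *
for c in ('wrist','side'): cv2.imwrite('pics/%s4.png'%c,vision.snapshot(c))
z=cv2.imread('pics/wrist4.png')[200:360,150:380]; cv2.imwrite('pics/w4z.png',cv2.resize(z,None,fx=3,fy=3))
z=cv2.imread('pics/side4.png')[100:230,200:330]; cv2.imwrite('pics/s4z.png',cv2.resize(z,None,fx=4,fy=4))"
```

```text
(no output)
```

View pics/w4z.png

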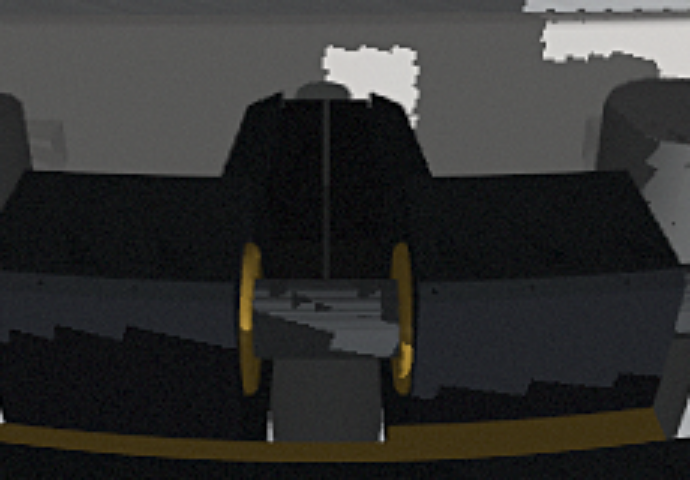

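View pics/s4z.png

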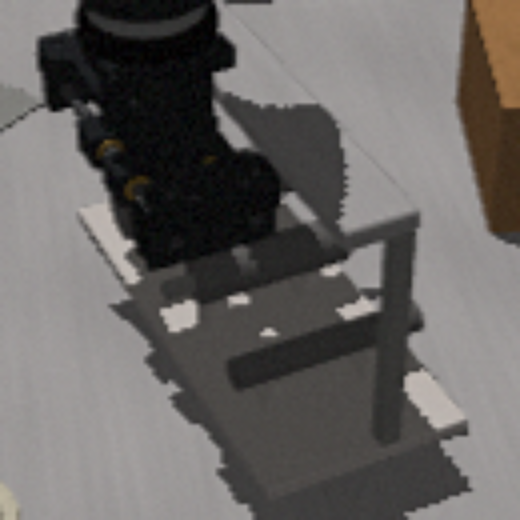

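```bash
python3 -c "
from h import *
s=r.get_state();R=Ro.from_quat(s['eef_rot']).as_matrix();t=s['tool_pos']
f=lambda y,z:np.round((wproj(t+R@np.array([0,y,z])*1e-3)[0]-[150,200])*3)
for y in(-9,0,9):
  for z in (11,0,-8): print(y,z,f(y,z))
print('stub tip roller est',[np.round((wproj(T(pr,(x,2.5,44.6)))[0]-[150,200])*3) for x in(-70,-63,-56,-43)])
print('stub tip top',np.round((wproj(T(pr,(-63,2.5,50.6)))[0]-[150,200])*3))
for z in(.0386,.0446,.0506): print(z,local(pr,wray(150+325/3,200+84/3,z)))
print(s['opening'],s['tool_pos'])
"; cd pics; python3 -c "
import cv2
a=cv2.imread('side0.png')[140:200,230:310];b=cv2.imread('side4.png')[140:200,230:310];c=cv2.imread('side2.png')[140:200,230:310]
import numpy as np
cv2.imwrite('cmp.png',cv2.convertScaleAbs(cv2.resize(np.vstack([a,c,b]),None,fx=3,fy=3,interpolation=0),alpha=1.8))"
```

```text
-9 11 [321.  35.]
-9 0 [321.  55.]
-9 -8 [321.  71.]
0 11 [321.  74.]
0 0 [321.  95.]
0 -8 [321. 113.]
9 11 [321. 111.]
9 0 [321. 134.]
9 -8 [321. 152.]
stub tip roller est [array([320.,  58.]), array([320.,  88.]), array([320., 117.]), array([320., 169.])]
stub tip top [319. 100.]
0.0386 [-61.17641759   3.65226048  38.6       ]
0.0446 [-63.95343917   3.64491391  44.6       ]
0.0506 [-66.73046074   3.63756733  50.6       ]
0.0059828636956511935 [0.53702798 0.14336116 0.05010217]
```

View pics/cmp.png

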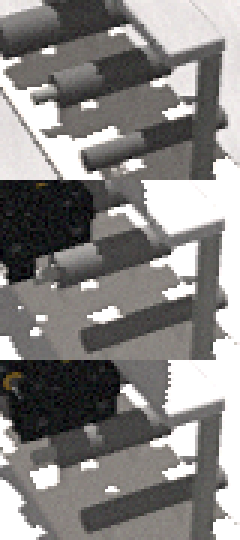

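```bash
python3 -c "
from h import *
s=r.get_state();R=Ro.from_quat(s['eef_rot']).as_matrix();t=s['tool_pos']
W=lambda L:t+np.array(L)@R.T*1e-3
boxp=lambda z:[(-17.5,-9,z),(17.5,-9,z),(17.5,9,z),(-17.5,9,z)]
k=5
im=cv2.imread('pics/side4.png')[120:200,220:320]; im=cv2.convertScaleAbs(cv2.resize(im,None,fx=k,fy=k,interpolation=0),alpha=2.2)
for z,c in((11,(0,0,255)),(0,(0,255,0)),(-34,(255,0,0))):
  cv2.polylines(im,[((proj('side',W(boxp(z)))-[220,120])*k+k/2).astype(int)],True,c,1)
cv2.imwrite('pics/t1.png',im)
im=cv2.imread('pics/wrist4.png')[200:320,180:340]; im=cv2.convertScaleAbs(cv2.resize(im,None,fx=k,fy=k,interpolation=0),alpha=2.2)
for z,c in((11,(0,0,255)),(0,(0,255,0)),(-34,(255,0,0))):
  cv2.polylines(im,[((wproj(W(boxp(z)))-[180,200])*k+k/2).astype(int)],True,c,1)
cv2.imwrite('pics/t2.png',im)
"
```

```text
(no output)
```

View pics/t1.png

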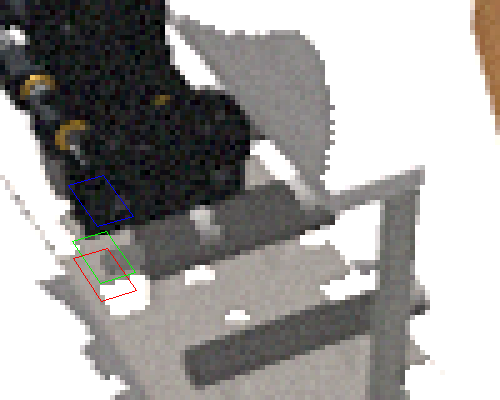

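View pics/t2.png

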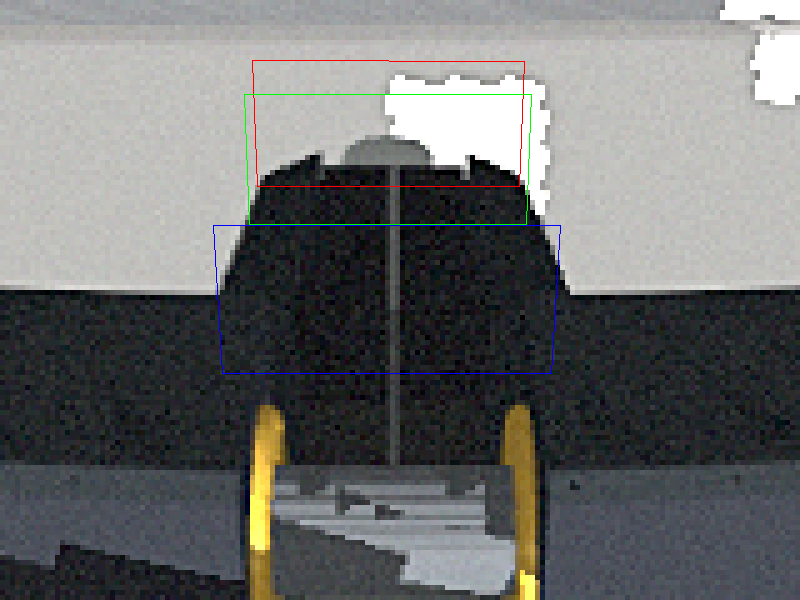

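```bash
python3 -c "
from h import *
for z in(.039,.05,.06,.07,.08,.09): print(z,np.round(local(pr,wray(259,233,z)),1),np.round(local(pr,rayplane('side',240,166.4,z)),1),np.round(local(pr,rayplane('side',246,166.4,z)),1))
print(local(pr,r.get_state()['tool_pos']))
im=cv2.imread('pics/side4.png')[90:200,210:320]; im=cv2.convertScaleAbs(cv2.resize(im,None,fx=6,fy=6,interpolation=2),alpha=4,beta=-20)
cv2.imwrite('pics/t3.png',im)
"
```

```text
0.039 [-57.7   4.1  39. ] [-52.7  31.7  39. ] [-39.3  25.3  39. ]
0.05 [-63.    4.1  50. ] [-57.7  18.9  50. ] [-44.6  12.6  50. ]
0.06 [-67.9   4.   60. ] [-62.2   7.3  60. ] [-49.3   1.1  60. ]
0.07 [-72.7   4.   70. ] [-66.7  -4.4  70. ] [-54.  -10.5  70. ]
0.08 [-77.5   3.9  80. ] [-71.2 -16.   80. ] [-58.8 -22.   80. ]
0.09 [-82.4   3.9  90. ] [-75.8 -27.7  90. ] [-63.5 -33.6  90. ]
[-63.89570774   2.86932946  50.10217095]
```

View pics/t3.png

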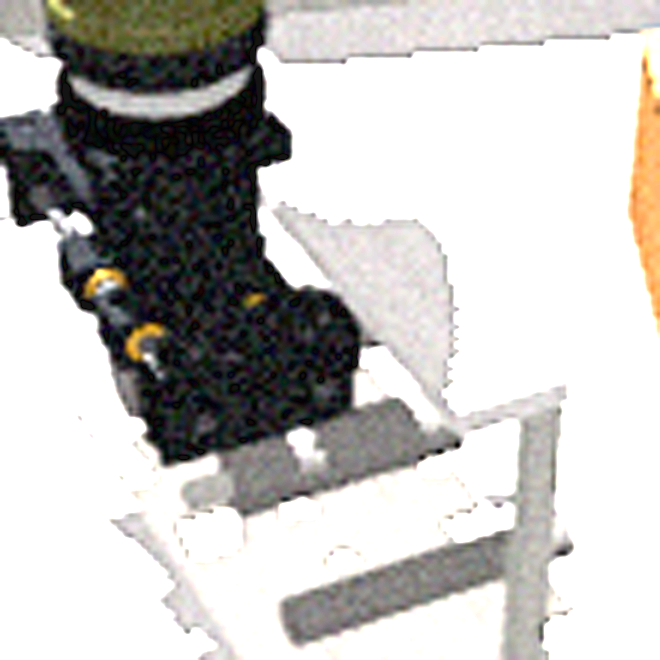

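Call:
send_rows:
  series:
    - {"delta_pos":[0,0,-0.5],"turn":0,"jaw":0.5}
    - {"delta_pos":[0,0,-0.5],"turn":0,"jaw":0.5}
    - {"delta_pos":[0,0,-0.5],"turn":0,"jaw":0.5}
    - {"delta_pos":[0,0,0.5],"turn":0,"jaw":0.5}
    - {"delta_pos":[0,0,1.5],"turn":0,"jaw":0.5}
    - {"delta_pos":[0,0,2],"turn":0,"jaw":0.5}
    - {"delta_pos":[0,0,2],"turn":0,"jaw":0.5}

```text
clock: 5.83
tool_pos: [0.5358, 0.1427, 0.0282]
eef_rot: [0.601, 0.799, -0.001, -0.001]
contact_force: [0.6, -0.4, 0.5]
opening: 0.496
```

```bash
cat > look.py <<'E'
import sys
from h import *
n=sys.argv[1]
s=r.get_state();R=Ro.from_quat(s['eef_rot']).as_matrix();t=s['tool_pos']
print(round(s['clock'],2),np.round(t,4),'rack',np.round(local(pr,t),1),'stand',np.round(local(ps,t),1),'F',np.round(s['contact_force'],1),'open',round(s['opening'],3))
W=lambda L:t+np.array(L)@R.T*1e-3
hw=s['opening']*44
im=vision.snapshot('side'); cv2.imwrite(f'pics/{n}_side.png',im)
w=vision.snapshot('wrist'); cv2.imwrite(f'pics/{n}_wrist.png',w)
c=proj('side',t)[0].astype(int); x0,y0=max(0,min(402,c[0]-55)),max(0,min(264,c[1]-70)); k=5
z=cv2.convertScaleAbs(cv2.resize(im[y0:y0+120,x0:x0+110],None,fx=k,fy=k,interpolation=2),alpha=1.8)
for h in(-1,1):
  for zz,col in((11,(0,0,255)),(-20,(0,255,0))):
    L=[(h*hw,-9,zz),(h*(hw+17.5),-9,zz),(h*(hw+17.5),9,zz),(h*hw,9,zz)]
    cv2.polylines(z,[((proj('side',W(L))-[x0,y0])*k+k/2).astype(int)],True,col,1)
a=cv2.convertScaleAbs(cv2.resize(w[205:355,150:370],None,fx=3,fy=3,interpolation=2),alpha=1.8)
cv2.imwrite(f'pics/{n}_s.png',z); cv2.imwrite(f'pics/{n}_w.png',a)
E
python3 look.py l1
```

```text
5.83 [0.5358 0.1427 0.0282] rack [-65.2   2.5  28.2] stand [-43.7 347.8  28.2] F [ 0.6 -0.4  0.5] open 0.496
```

View pics/l1_s.png

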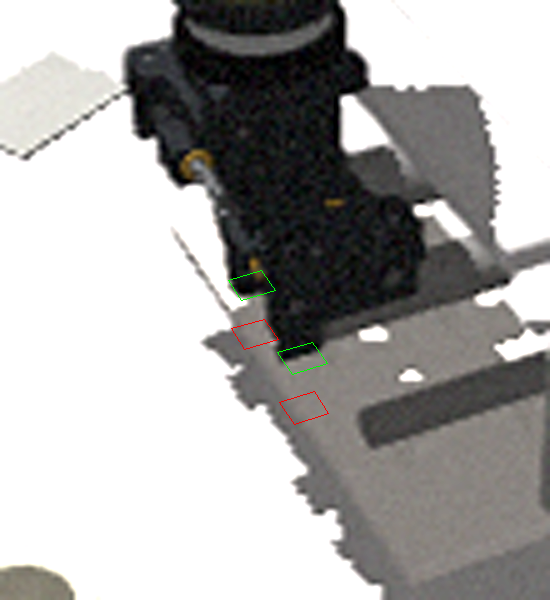

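View pics/l1_w.png

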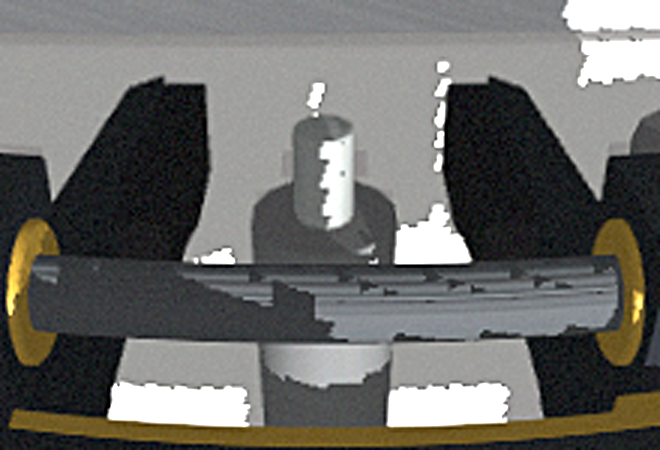

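Call:
send_rows:
  series:
    - {"delta_pos":[0,0.1,0.7],"turn":0,"jaw":0.5}
    - {"delta_pos":[0,0.1,1.4],"turn":0,"jaw":0.5}
    - {"delta_pos":[0,0.1,1.4],"turn":0,"jaw":0.7}
    - {"delta_pos":[0,0.1,1.4],"turn":0,"jaw":0.8}
    - {"delta_pos":[0,0.1,1.4],"turn":0,"jaw":0.9}
    - {"delta_pos":[0,0.1,1.4],"turn":0,"jaw":1}
    - {"delta_pos":[0,0.1,1.4],"turn":0,"jaw":1}
    - {"delta_pos":[0,0.1,1.4],"turn":0,"jaw":1}
  force: 10

```text
clock: 6.6
tool_pos: [0.5381, 0.1435, 0.0164]
eef_rot: [0.602, 0.799, 0.0, 0.0]
contact_force: [0.1, 0.6, 0.1]
opening: 0.125
```

```bash
python3 look.py l2
```

```text
6.6 [0.5381 0.1435 0.0164] rack [-62.8   2.7  16.4] stand [-41.3 348.5  16.4] F [0.1 0.6 0.1] open 0.125
```

View pics/l2_s.png

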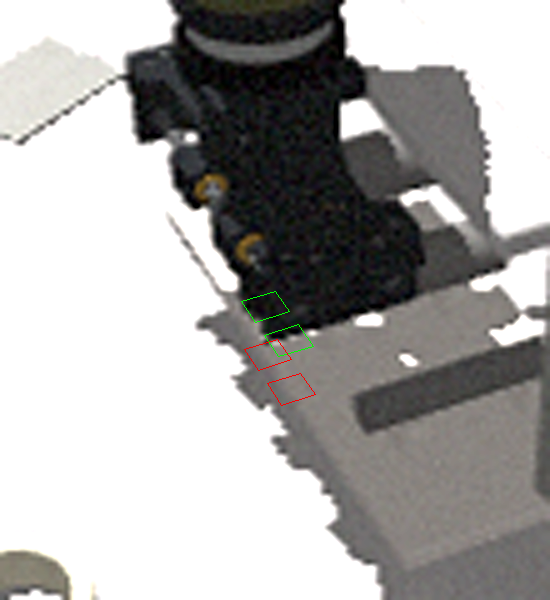

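View pics/l2_w.png

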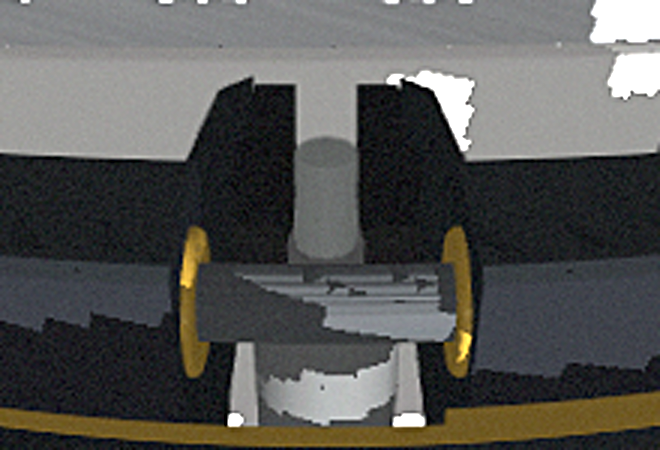

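Call:
send_rows:
  series:
    - {"delta_pos":[0,-0.5,0],"turn":0,"jaw":1}
    - {"delta_pos":[0,-1,0],"turn":0,"jaw":1}
    - {"delta_pos":[0,-1.5,0],"turn":0,"jaw":1}
    - {"delta_pos":[0,-2,0],"turn":0,"jaw":1}
    - {"delta_pos":[0,-2.5,0],"turn":0,"jaw":1}
    - {"delta_pos":[0,-2.7,0],"turn":0,"jaw":1}
    - {"delta_pos":[0,-2.7,0],"turn":0,"jaw":1}
    - {"delta_pos":[0,-2.7,0],"turn":0,"jaw":1}
  force: 12

```text
clock: 7.37
tool_pos: [0.5109, 0.1357, 0.0159]
eef_rot: [0.601, 0.799, -0.001, -0.0]
contact_force: [-1.5, -1.2, 1.1]
opening: 0.129
```

```bash
python3 look.py l3
```

```text
7.37 [0.5109 0.1357 0.0159] rack [-91.1   2.7  15.9] stand [-69.1 342.9  15.9] F [-1.5 -1.2  1.1] open 0.129
```

View pics/l3_s.png

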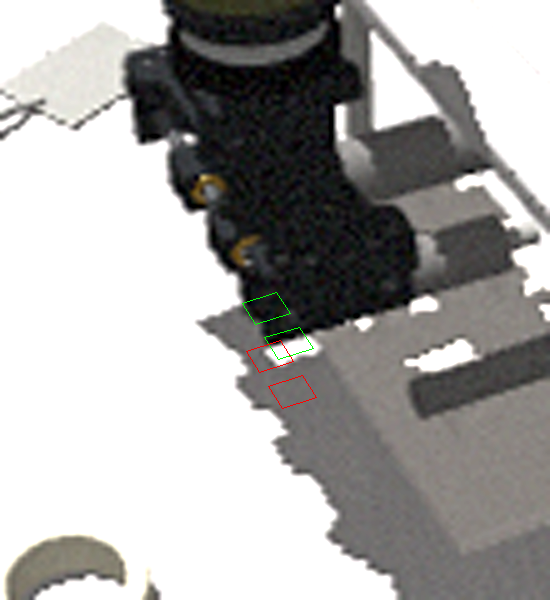

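View pics/l3_w.png

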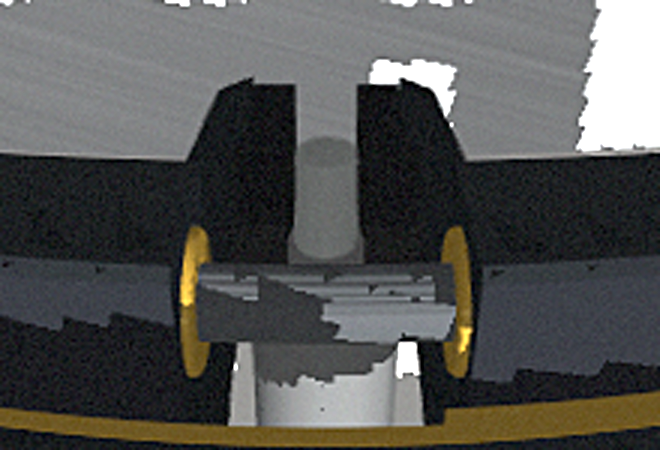

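Call:
send_rows:
  series:
    - {"delta_pos":[0,0.1,0],"turn":0,"jaw":1}
    - {"delta_pos":[0,0.1,0],"turn":0,"jaw":1}
    - {"delta_pos":[0,0.1,0],"turn":0,"jaw":0.8}
    - {"delta_pos":[0,0.1,0],"turn":0,"jaw":0.6}
    - {"delta_pos":[0,0.1,0],"turn":0,"jaw":0.4}
    - {"delta_pos":[0,0.1,0],"turn":0,"jaw":0.4}

```text
clock: 7.97
tool_pos: [0.5134, 0.1368, 0.0162]
eef_rot: [0.602, 0.799, 0.0, 0.0]
contact_force: [-1.1, -0.1, -0.1]
opening: 0.404
```

```bash
python3 look.py l4
```

```text
7.97 [0.5134 0.1368 0.0162] rack [-88.5   3.   16.2] stand [-66.6 343.8  16.2] F [-1.1 -0.1 -0.1] open 0.404
```

View pics/l4_s.png

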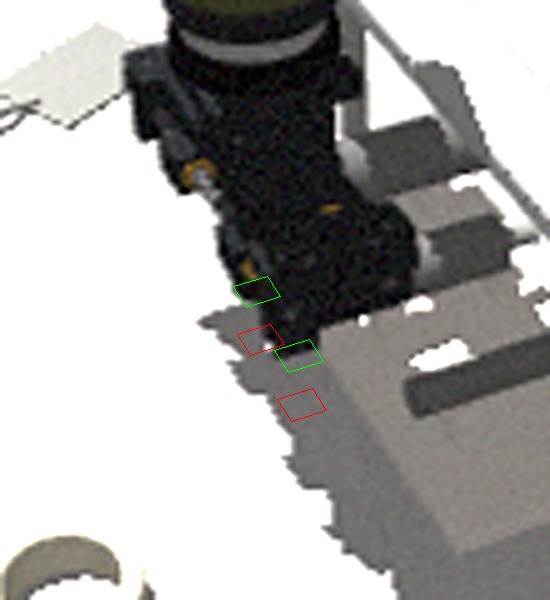

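View pics/l4_w.png

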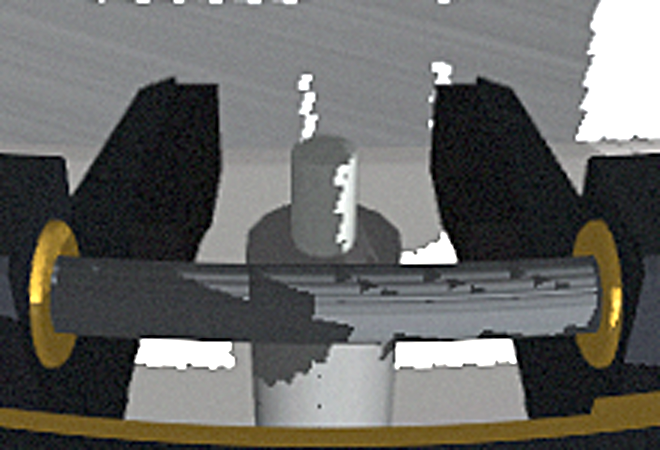

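Call:
send_rows:
  series:
    - {"delta_pos":[0,0,0],"turn":0,"jaw":0.4}
    - {"delta_pos":[0,0.6,0.3],"turn":0,"jaw":0.4}
    - {"delta_pos":[0,1.3,0.6],"turn":0,"jaw":0.4}
    - {"delta_pos":[0,2,0.8],"turn":0,"jaw":0.4}
    - {"delta_pos":[0,2.5,0.8],"turn":0,"jaw":0.4}
    - {"delta_pos":[0,2.6,0.8],"turn":0,"jaw":0.4}
    - {"delta_pos":[0,2.6,0.8],"turn":0,"jaw":0.4}

```text
clock: 8.65
tool_pos: [0.5385, 0.1439, 0.008]
eef_rot: [0.602, 0.799, 0.0, -0.0]
contact_force: [-0.1, -0.1, -0.1]
opening: 0.6
```

```bash
python3 look.py l5
```

```text
8.65 [0.5385 0.1439 0.008 ] rack [-62.3   3.    8. ] stand [-40.9 348.9   8. ] F [-0.1 -0.1 -0.1] open 0.6
```

View pics/l5_w.png

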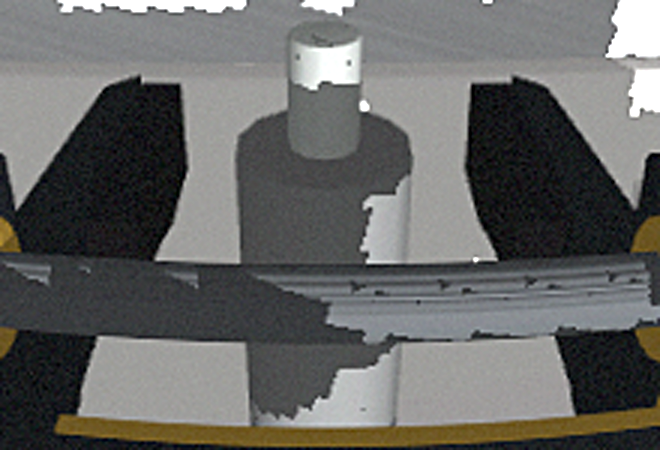

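Call:
send_rows:
  series:
    - {"delta_pos":[0,0,0],"turn":0,"jaw":0.55}
    - {"delta_pos":[0,0,0],"turn":0,"jaw":0.65}
    - {"delta_pos":[0,0,0],"turn":0,"jaw":0.8}
    - {"delta_pos":[0,0,0],"turn":0,"jaw":0.9}
    - {"delta_pos":[0,0,0],"turn":0,"jaw":1}
    - {"delta_pos":[0,0,0],"turn":0,"jaw":1}
    - {"delta_pos":[0,0,0],"turn":0,"jaw":1}
  force: 45

```text
clock: 9.33
tool_pos: [0.5379, 0.1434, 0.0081]
eef_rot: [0.602, 0.799, -0.0, 0.0]
contact_force: [-0.3, -0.8, 1.0]
opening: 0.324
```

```bash
python3 look.py l6
```

```text
9.33 [0.5379 0.1434 0.0081] rack [-63.1   2.7   8.1] stand [-41.6 348.4   8.1] F [-0.3 -0.8  1. ] open 0.324
```

View pics/l6_w.png

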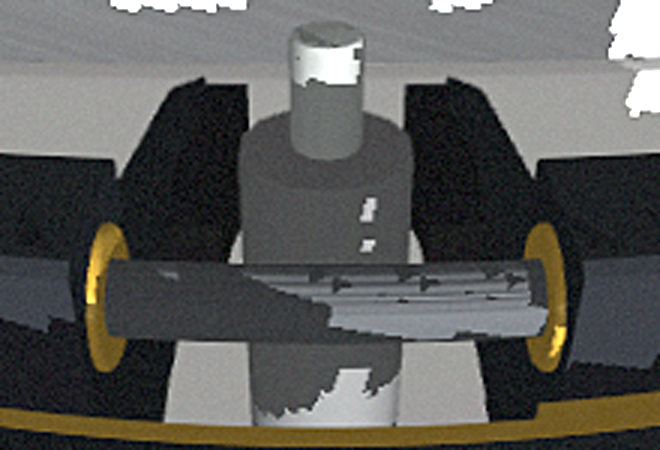

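Call:
send_rows:
  series:
    - {"delta_pos":[0,0,-0.3],"turn":0,"jaw":1}
    - {"delta_pos":[0,0,-0.8],"turn":0,"jaw":1}
    - {"delta_pos":[0,0,-1.5],"turn":0,"jaw":1}
    - {"delta_pos":[0,-0.5,-1.8],"turn":0,"jaw":1}
    - {"delta_pos":[0,-1.5,-1.8],"turn":0,"jaw":1}
    - {"delta_pos":[0,-2,-1.8],"turn":0,"jaw":1}
    - {"delta_pos":[0,-2,-1.8],"turn":0,"jaw":1}

```text
clock: 10.02
tool_pos: [0.5172, 0.1375, 0.0263]
eef_rot: [0.601, 0.799, -0.001, -0.0]
contact_force: [-0.9, 0.3, -2.2]
opening: 0.324
```

```bash
python3 look.py l7
```

```text
10.02 [0.5172 0.1375 0.0263] rack [-84.5   2.6  26.3] stand [-62.6 344.2  26.3] F [-0.9  0.3 -2.2] open 0.324
```

View pics/l7_s.png

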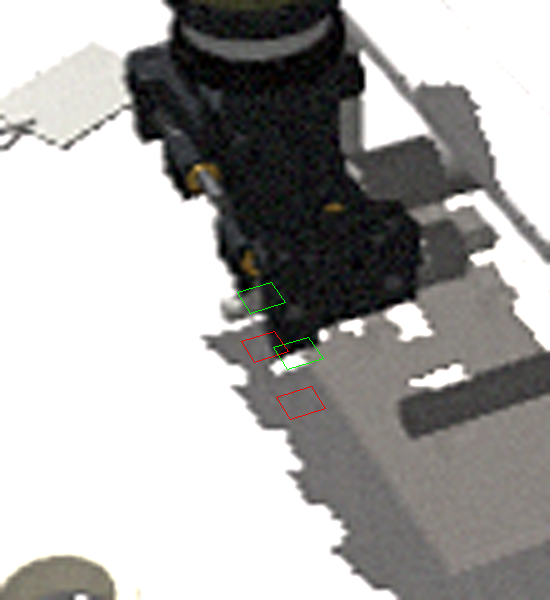

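View pics/l7_w.png

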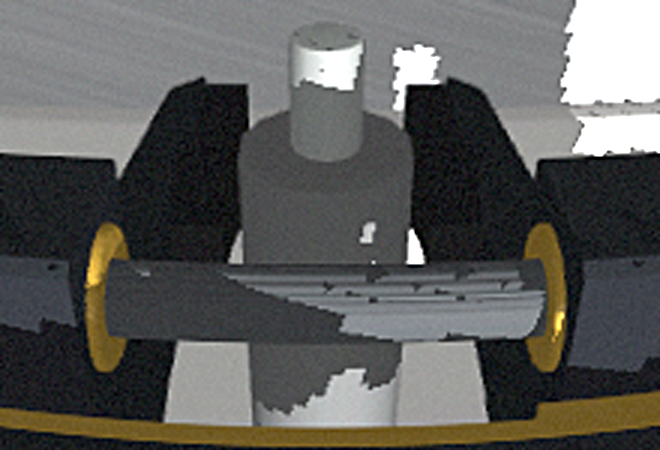

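Call:
send_rows:
  series:
    - {"delta_pos":[0,-1.5,0],"turn":0,"jaw":1}
    - {"delta_pos":[0,-3.5,0],"turn":0,"jaw":1}
    - {"delta_pos":[0,-5.5,0],"turn":0,"jaw":1}
    - {"delta_pos":[0,-7.5,0],"turn":0,"jaw":1}
    - {"delta_pos":[0,-9.3,0],"turn":0,"jaw":1}
    - {"delta_pos":[0,-10.3,-1],"turn":0,"jaw":1}
    - {"delta_pos":[0,-10.3,-4],"turn":0,"jaw":1}
    - {"delta_pos":[0,-10.3,-8],"turn":0,"jaw":1}

```text
clock: 10.78
tool_pos: [0.418, 0.1095, 0.1054]
eef_rot: [0.601, 0.799, -0.002, -0.002]
contact_force: [1.9, -1.1, -0.6]
opening: 0.326
```

```bash
python3 look.py l8; python3 -c "
from h import *
for x in (-42,-30): go(ps,(x,0,110),np.degrees(ps[2])+90)"
```

```text
10.78 [0.418  0.1095 0.1054] rack [-187.6    2.9  105.4] stand [-163.8  324.4  105.4] F [ 1.9 -1.1 -0.6] open 0.326
t 10.88 target [ 0.5662 -0.2038  0.11  ] delta cm [-3.431e+01  5.140e+00 -2.000e-02] turn 11.27 tilt [ 0.007  0.004 -1.   ] q7 0.41 F [ 0.6  0.5 -1.6]
t 10.88 target [ 0.5782 -0.2028  0.11  ] delta cm [-3.455e+01  6.320e+00 -1.000e-02] turn 11.27 tilt [ 0.007  0.004 -1.   ] q7 0.41 F [ 0.6  0.5 -1.6]
```

View pics/l8_side.png

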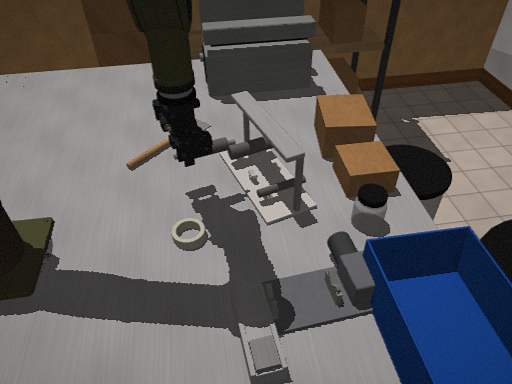

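View pics/l8_w.png

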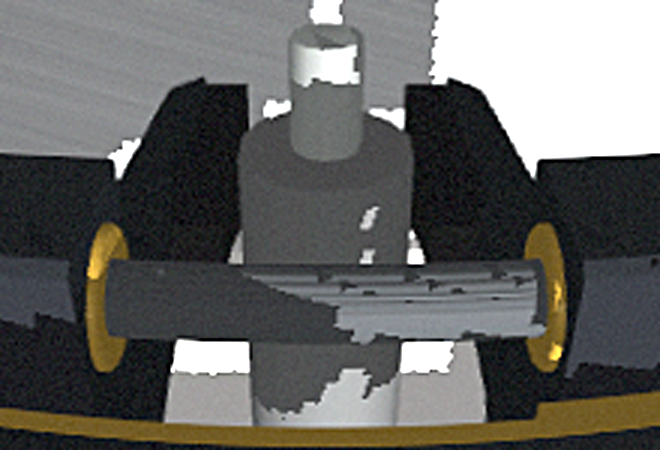

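Run:
```python
from h import *
KE=wp(); s=r.get_state();R=Ro.from_quat(s['eef_rot']).as_matrix();t=s['tool_pos']
a=np.linspace(0,2*np.pi,80)
def circ(y,Rd,x,z): return wproj(t+np.c_[x+Rd*np.cos(a),a*0+y,z+Rd*np.sin(a)]@R.T*1e-3,KE)
U=lambda u,v:(150+u/3-.33,205+v/3-.33)
def f(p,full=False):
    y,x,z=p
    st=circ(y-70,6,x,z);cy=circ(y-50,15,x,z)
    return [st[:,0].min()-U(288,0)[0],st[:,0].max()-U(364,0)[0],st[:,1].min()-U(0,22)[1],cy[:,0].min()-U(238,0)[0],cy[:,0].max()-U(414,0)[0],cy[:,1].min()-U(0,103)[1],cy[:,1].max()-U(0,190)[1]]
g=least_squares(f,[42,0,-36]); print(g.x,np.round(g.fun,2))
g=least_squares(lambda p:f([p[0],p[1],-36.5]),[42,0]); print(g.x,np.round(g.fun,2))
```

```text
[ 45.78539464   0.72466349 -33.24684843] [ 0.29 -0.28 -0.17 -0.03  0.02  0.14  0.04]
[44.13163111  0.72469703] [-0.03  0.04 -0.85 -0.75  0.74  0.14  0.82]
```

Call:
send_rows:
  series:
    - {"delta_pos":[-2,0,-0.3],"turn":1,"jaw":1}
    - {"delta_pos":[-5.5,0.3,-0.5],"turn":3,"jaw":1}
    - {"delta_pos":[-9.2,0.8,-0.5],"turn":5,"jaw":1}
    - {"delta_pos":[-13,1.4,-0.5],"turn":7,"jaw":1}
    - {"delta_pos":[-17,2,-0.5],"turn":9,"jaw":1}
    - {"delta_pos":[-21,2.8,-0.5],"turn":11,"jaw":1}
    - {"delta_pos":[-24.5,3.4,-0.5],"turn":11.3,"jaw":1}
    - {"delta_pos":[-27.5,4,-0.5],"turn":11.3,"jaw":1}

```text
clock: 11.55
tool_pos: [0.5349, -0.1477, 0.1101]
eef_rot: [0.679, 0.734, -0.001, 0.001]
contact_force: [0.2, 0.4, -1.1]
opening: 0.324
```

```bash
python3 -c "
from h import *
go(ps,(-41.5,-0.7,100),np.degrees(ps[2])+90)
im=vision.snapshot('wrist'); cv2.imwrite('pics/w9.png',im)"
```

```text
t 11.55 target [ 0.5667 -0.2045  0.1   ] delta cm [-5.91  2.73  1.02] turn -0.21 tilt [-0.    -0.002 -1.   ] q7 1.03 F [ 0.2  0.4 -1.1]
```

View pics/w9.png

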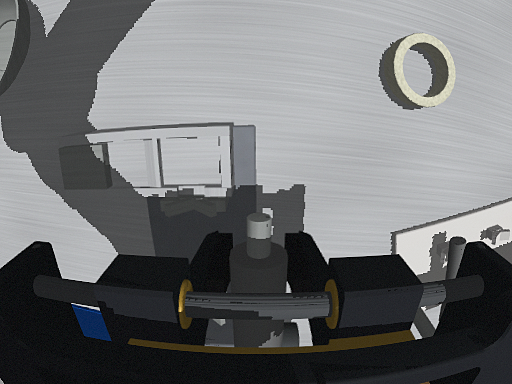

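```bash
cat > ovs.py <<'E'
import sys
from h import *
src,out,x0,y0,x1,y1,k=sys.argv[1],sys.argv[2],*map(int,sys.argv[3:8])
im=cv2.imread(src); z=cv2.convertScaleAbs(cv2.resize(im[y0:y1,x0:x1],None,fx=k,fy=k,interpolation=0),alpha=1.0)
def pl(L,col,cl=True):
    q=((wproj(T(ps,L))-[x0,y0])*k+k/2).astype(int); cv2.polylines(z,[q],cl,col,1)
def R4(a,b,c,d,h,col): pl([(a,c,h),(b,c,h),(b,d,h),(a,d,h)],col)
R4(-120,-77,-130,27,41,(0,0,255)); R4(-120,-77,-27,27,30,(0,255,0)); pl([(-120,-31,39),(-77,-31,39)],(255,0,0)); pl([(-120,-27,39),(-77,-27,39)],(255,0,0))
for x in(-65,-55): pl([(x,-18.5,53),(x,0,34.5),(x,18.5,53)],(0,255,255),False)
for u in range((x0+9)//10*10,x1,10): cv2.putText(z,str(u),((u-x0)*k,8),0,.3,(0,0,255)); cv2.line(z,((u-x0)*k,8),((u-x0)*k,14),(0,0,255))
for v in range((y0+9)//10*10,y1,10): cv2.putText(z,str(v),(0,(v-y0)*k),0,.3,(0,0,255)); cv2.line(z,(16,(v-y0)*k),(22,(v-y0)*k),(0,0,255))
cv2.imwrite(out,z)
E
python3 ovs.py pics/w9.png pics/w9o.png 50 110 270 230 3; python3 ovs.py pics/w9.png pics/w9p.png 140 115 265 225 6
```

```text
(no output)
```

View pics/w9o.png

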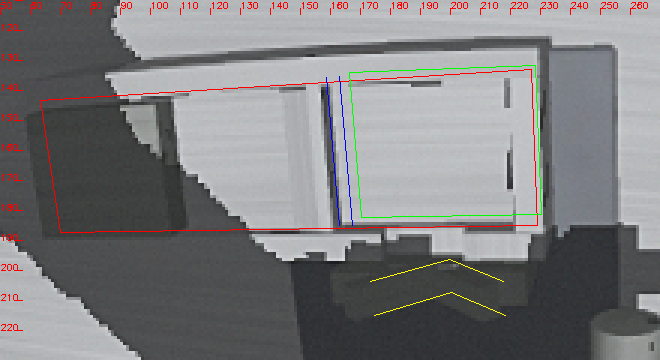

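View pics/w9p.png

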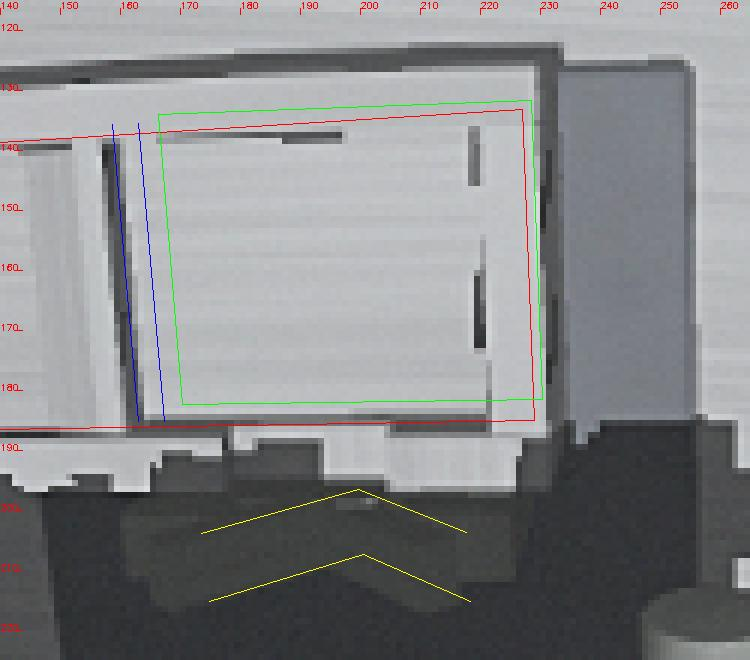

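```bash
cat > fw.py <<'E'
from h import *
KE=wp()
ob=[((-120,-27,39),(157,139.5)),((-77,-27,39),(161.3,186.5)),((-120,27,42),(217.5,136)),((-77,27,42),(220.8,187)),
((-77,-27,30),(163,185)),((-77,27,30),(219.5,184.5)),((-120,-60,41),None)]
ob=[o for o in ob if o[1]]
f=lambda p:np.concatenate([wproj(T(p,L),KE)[0]-uv for L,uv in ob])
s=least_squares(f,ps,loss='soft_l1',x_scale=[.01,.01,.05]); print(np.round(ps,4),np.round(s.x,4)); print(np.round(s.fun.reshape(-1,2),1))
np.save("fit.npy",[pr,s.x])
E
python3 fw.py; python3 ovs.py pics/w9.png pics/w9p.png 140 115 265 225 6
```

```text
[ 0.608  -0.2004  0.0825] [ 0.6111 -0.2063  0.0881]
[[-1.7 -0.9]
 [-1.2  1.3]
 [ 0.6  0.1]
 [-0.2  0.8]
 [ 0.2 -0.2]
 [ 2.9 -0.8]]
```

View pics/w9p.png

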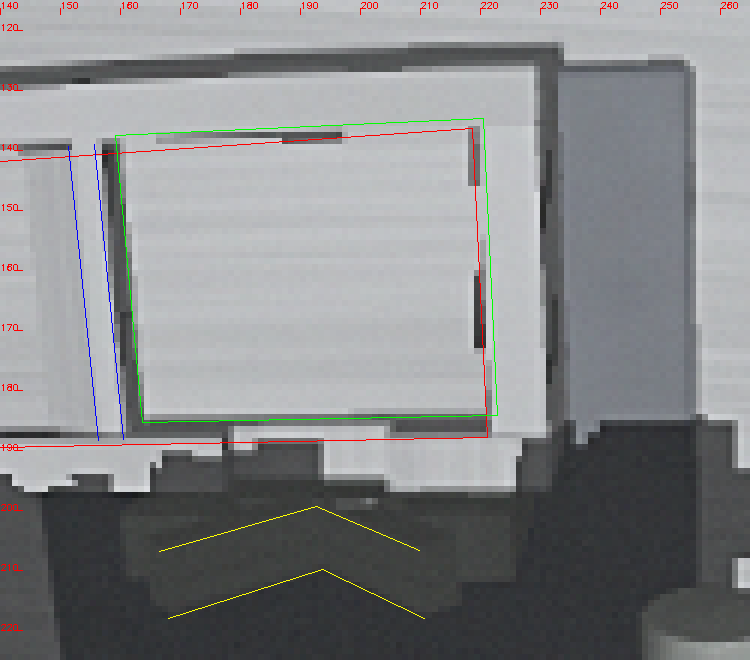

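```bash
python3 -c "
from h import *
go(ps,(-41.5,-0.7,40),np.degrees(ps[2])+90)"
```

```text
t 11.6 target [ 0.5698 -0.2106  0.04  ] delta cm [-5.75  2.82  7.  ] turn -1.0 tilt [ 0.002 -0.007 -1.   ] q7 1.03 F [ 3.2 -5.8 -1. ]
```

Call:
send_rows:
  series:
    - {"delta_pos":[-2,1,0],"turn":-0.5,"jaw":1}
    - {"delta_pos":[-4,2,0.5],"turn":-0.5,"jaw":1}
    - {"delta_pos":[-4.5,2.5,1],"turn":-0.5,"jaw":1}
    - {"delta_pos":[-4.5,2.5,1],"turn":-0.5,"jaw":1}
    - {"delta_pos":[-4.5,2.5,1],"turn":-0.5,"jaw":1}
    - {"delta_pos":[-4.5,2.5,1],"turn":-0.5,"jaw":1}

```text
clock: 12.1
tool_pos: [0.5622, -0.1843, 0.1009]
eef_rot: [0.673, 0.74, 0.0, -0.001]
contact_force: [0.0, 0.3, -1.8]
opening: 0.326
```

```bash
python3 - <<'E'
from h import *
np.save("fit.npy",[pr,[.608,-.2004,.0825]])
a=r.get_state()['tool_pos']; np.savez('KE.npz',*wp()); im=vision.snapshot('wrist'); cv2.imwrite('pics/w10.png',im); b=r.get_state()['tool_pos']; print(a,b,r.get_state()['contact_force'])
E
sed -i 's/^def wp():/def wp0():/' h.py
cat >> h.py <<'E'
import os
def wp():
    if os.path.exists('KE.npz'):
        d=np.load('KE.npz'); return d['arr_0'],d['arr_1']
    return wp0()
E
python3 ovs.py pics/w10.png pics/w10p.png 70 90 270 230 4; sed -i "s/w=vision.snap/np.savez('KE.npz',*wp0()); w=vision.snap/" look.py; sed -i "s/np.savez('KE.npz',\*wp()); im/XX/" look.py
```

```text
[ 0.5622211  -0.18431303  0.1009437 ] [ 0.56235128 -0.18440449  0.10121333] [-0.28288508 -0.55814449 -1.6411137 ]
```

View pics/w10p.png

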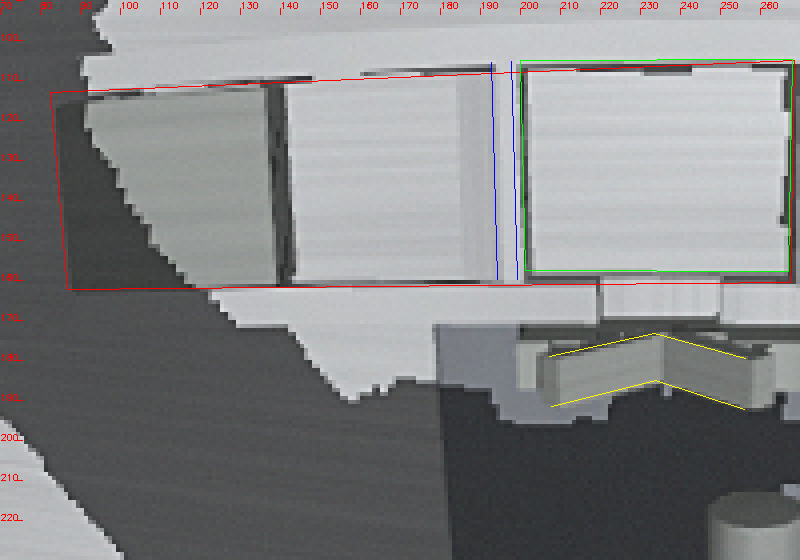

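```bash
python3 -c "
from h import *
go(ps,(-41.5,-0.7,22),np.degrees(ps[2])+90)"
```

```text
t 12.15 target [ 0.5667 -0.2045  0.022 ] delta cm [-2.05  0.25  7.92] turn 0.67 tilt [-0.     0.001 -1.   ] q7 1.15 F [-0.3 -0.6 -1.6]
```

Call:
send_rows:
  series:
    - {"delta_pos":[-1.2,0.2,0],"turn":0.7,"jaw":1}
    - {"delta_pos":[-2,0.2,1.5],"turn":0.7,"jaw":1}
    - {"delta_pos":[-2.05,0.25,3.5],"turn":0.7,"jaw":1}
    - {"delta_pos":[-2.05,0.25,5.5],"turn":0.7,"jaw":1}
    - {"delta_pos":[-2.05,0.25,7],"turn":0.7,"jaw":1}
    - {"delta_pos":[-2.05,0.25,7.5],"turn":0.7,"jaw":1}
    - {"delta_pos":[-2.05,0.25,7.5],"turn":0.7,"jaw":1}
    - {"delta_pos":[-2.05,0.25,7.5],"turn":0.7,"jaw":1}

```text
clock: 12.82
tool_pos: [0.5675, -0.2065, 0.0262]
eef_rot: [0.679, 0.735, 0.0, 0.0]
contact_force: [0.0, -0.0, -1.6]
opening: 0.326
```

```bash
python3 look.py l9; python3 ovs.py pics/l9_wrist.png pics/l9o.png 170 110 340 300 4;python3 -c "
from h import *
go(ps,(-41.5,-0.7,22),np.degrees(ps[2])+90)"
```

```text
12.82 [ 0.5675 -0.2065  0.0262] rack [-130.5 -341.9   26.2] stand [-40.9  -2.7  26.2] F [ 0.  -0.  -1.6] open 0.326
t 12.92 target [ 0.5667 -0.2045  0.022 ] delta cm [ 0.21 -0.13  0.51] turn -0.18 tilt [ 0.002 -0.    -1.   ] q7 1.1 F [ 0.3  0.4 -0.9]
```

View pics/l9o.png

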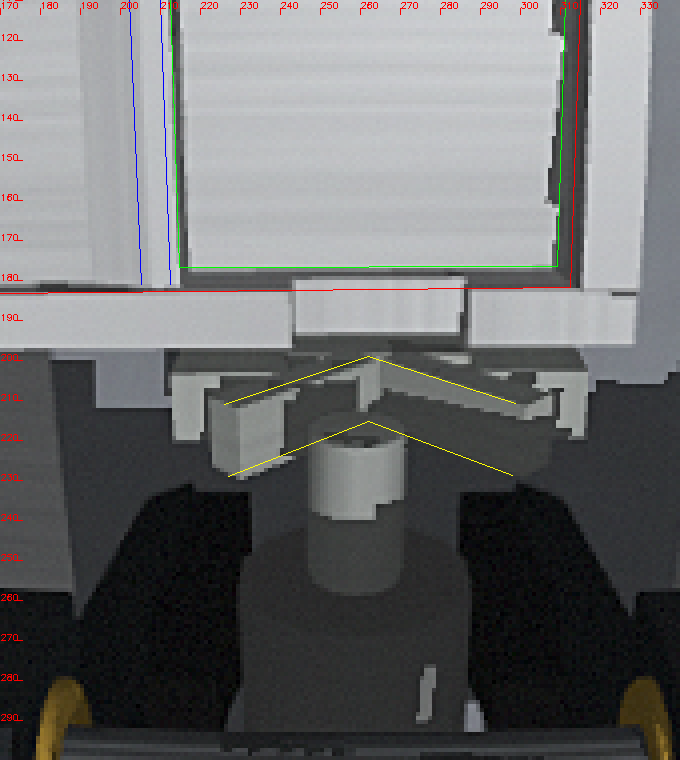

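View pics/l9_side.png

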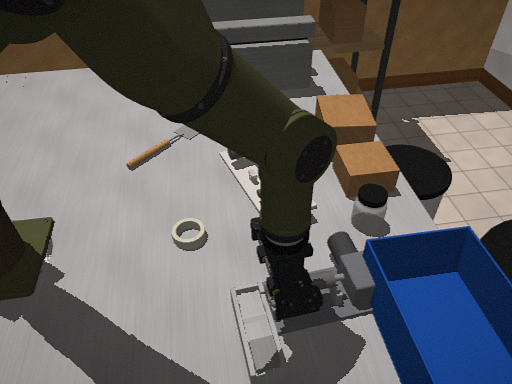

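Run:
```python
from h import *
for (u,v,z) in((259.5,214,.0567),(259.5,222.5,.0687),(259.5,259,.0687)): print(np.round(local(ps,wray(u,v,z)),1))
s=r.get_state()
KE=wp(); R=Ro.from_quat(s['eef_rot']).as_matrix();t=np.array([ 0.5675,-0.2065,0.0262]); a=np.linspace(0,2*np.pi,80)
def circ(y,Rd,x,z): return wproj(t+np.c_[x+Rd*np.cos(a),a*0+y,z+Rd*np.sin(a)]@R.T*1e-3,KE)
for y in(43,44.5,46):
    st=circ(y-70,6,0.7,-36.5); cy=circ(y-50,15,.7,-36.5)
    print(y,np.round([st.min(0),st.max(0),cy.min(0),cy.max(0)],1).tolist())
```

```text
[-64.7  -1.3  56.7]
[-65.4  -1.4  68.7]
[-46.   -1.4  68.7]
43 [[245.6, 207.9], [271.0, 217.3], [228.2, 236.2], [288.4, 265.4]]
44.5 [[245.6, 210.7], [270.9, 220.4], [228.3, 238.7], [288.2, 268.1]]
46 [[245.7, 213.5], [270.9, 223.4], [228.4, 241.1], [288.1, 270.8]]
```

Call:
send_rows:
  series:
    - {"delta_pos":[0.2,-0.15,0],"turn":0,"jaw":1}
    - {"delta_pos":[0.2,-0.15,0.3],"turn":0,"jaw":1}
    - {"delta_pos":[0.2,-0.15,0.6],"turn":0,"jaw":1}
    - {"delta_pos":[0.2,-0.15,0.9],"turn":0,"jaw":1}
    - {"delta_pos":[0.2,-0.15,1.2],"turn":0,"jaw":1}
    - {"delta_pos":[0.2,-0.15,1.3],"turn":0,"jaw":1}
    - {"delta_pos":[0.2,-0.15,1.3],"turn":0,"jaw":1}

```text
clock: 13.5
tool_pos: [0.5652, -0.2046, 0.0126]
eef_rot: [0.679, 0.735, -0.0, -0.0]
contact_force: [0.1, -0.6, -1.5]
opening: 0.325
```

```bash
python3 look.py l10; python3 ovs.py pics/l10_wrist.png pics/l10o.png 170 140 340 300 4;python3 -c "
import cv2
z=cv2.imread('pics/l10_side.png')[240:330,250:390]; cv2.imwrite('pics/l10z.png',cv2.convertScaleAbs(cv2.resize(z,None,fx=5,fy=5,interpolation=2),alpha=2))"
```

```text
13.5 [ 0.5652 -0.2046  0.0126] rack [-132.1 -339.5   12.6] stand [-43.   -0.7  12.6] F [ 0.1 -0.6 -1.5] open 0.325
```

View pics/l10o.png

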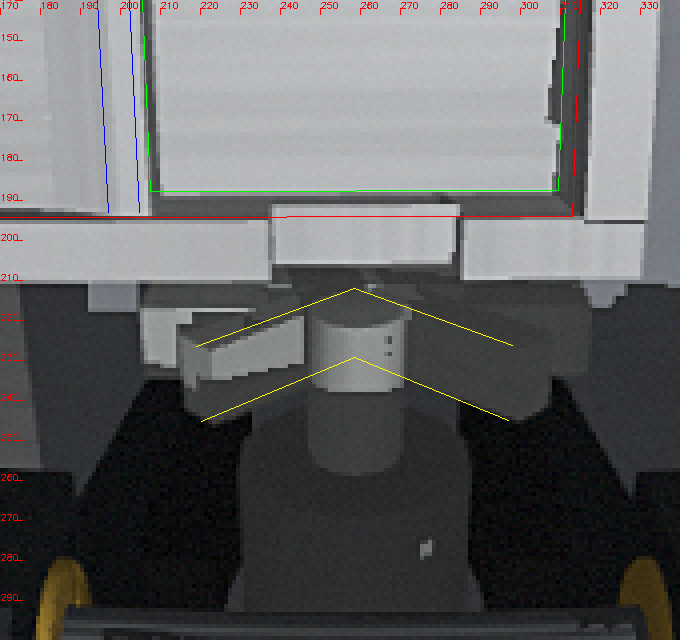

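View pics/l10z.png

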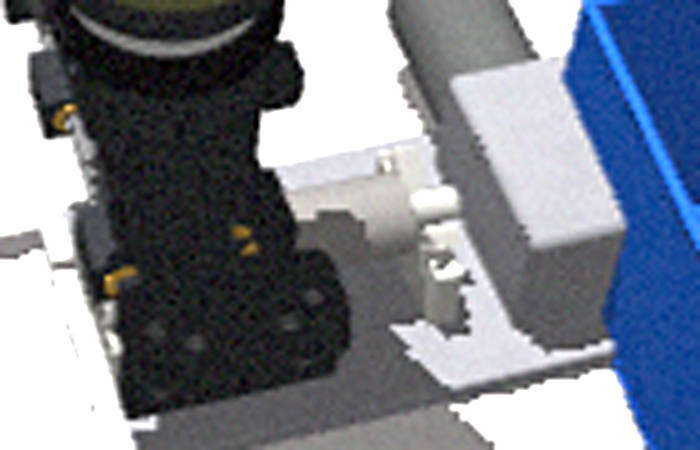

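Call:
send_rows:
  series:
    - {"delta_pos":[0,0,0.1],"turn":0,"jaw":1}
    - {"delta_pos":[0,0,0.2],"turn":0,"jaw":1}
    - {"delta_pos":[0,0,0.3],"turn":0,"jaw":1}
    - {"delta_pos":[0,0,0.4],"turn":0,"jaw":1}
    - {"delta_pos":[0,0,0.5],"turn":0,"jaw":1}
    - {"delta_pos":[0,0,0.5],"turn":0,"jaw":1}

```text
clock: 14.1
tool_pos: [0.5657, -0.2044, 0.0082]
eef_rot: [0.678, 0.735, 0.0, 0.0]
contact_force: [-0.4, 0.2, -0.7]
opening: 0.326
```

Call:
send_rows:
  series:
    - {"delta_pos":[0,0,0.05],"turn":0,"jaw":1}
    - {"delta_pos":[0,0,0.1],"turn":0,"jaw":1}
    - {"delta_pos":[0,0,0.15],"turn":0,"jaw":1}
    - {"delta_pos":[0,0,0.15],"turn":0,"jaw":1}

```text
clock: 14.43
tool_pos: [0.5659, -0.2037, 0.0073]
eef_rot: [0.678, 0.735, 0.001, 0.0]
contact_force: [-1.9, 2.3, 5.1]
opening: 0.328
```

```bash
python3 look.py l11; python3 ovs.py pics/l11_wrist.png pics/l11o.png 170 140 340 300 4;python3 -c "
import cv2
z=cv2.imread('pics/l11_side.png')[240:330,250:390]; cv2.imwrite('pics/l11z.png',cv2.convertScaleAbs(cv2.resize(z,None,fx=5,fy=5,interpolation=2),alpha=2))"
```

```text
14.43 [ 0.5659 -0.2037  0.0073] rack [-131.2 -338.8    7.3] stand [-42.2   0.2   7.3] F [-1.9  2.3  5.1] open 0.328
```

View pics/l11o.png

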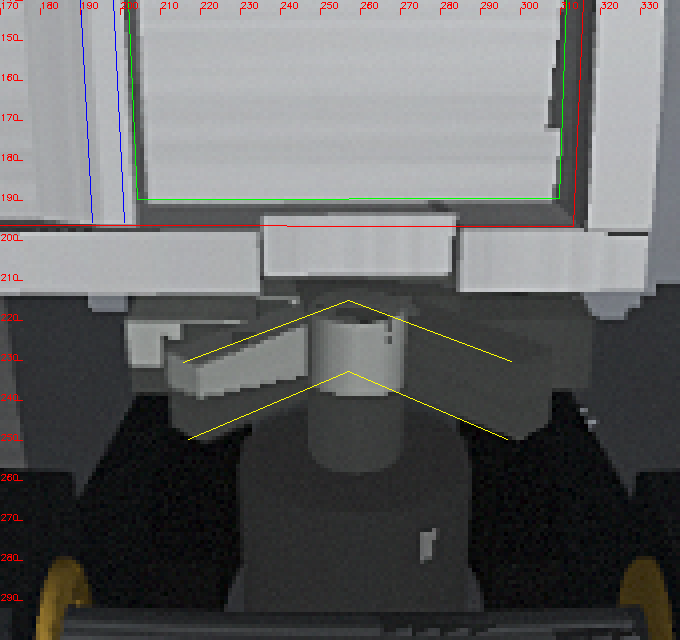

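View pics/l11z.png

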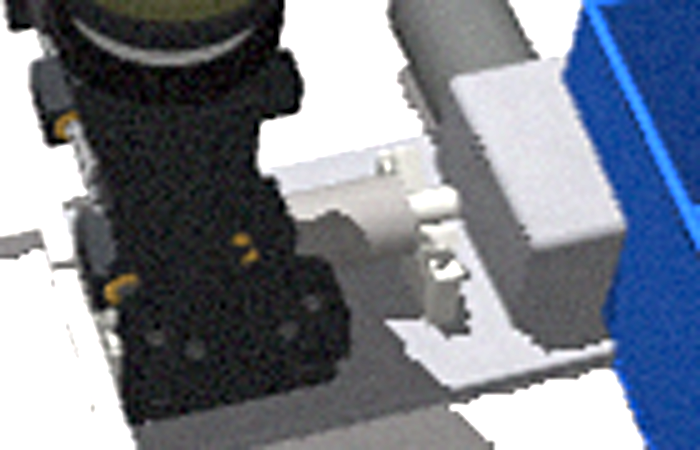

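Call:
send_rows:
  series:
    - {"delta_pos":[0,0,0],"turn":0,"jaw":1}
    - {"delta_pos":[0,0,0],"turn":0,"jaw":1}
    - {"delta_pos":[0,0,0],"turn":0,"jaw":0.68}
    - {"delta_pos":[0,0,0],"turn":0,"jaw":0.65}
    - {"delta_pos":[0,0,0],"turn":0,"jaw":0.6}
    - {"delta_pos":[0,0,0],"turn":0,"jaw":0.5}
    - {"delta_pos":[0,0,0],"turn":0,"jaw":0.4}
    - {"delta_pos":[0,0,0],"turn":0,"jaw":0.4}
  force: 5

```text
clock: 15.2
tool_pos: [0.5653, -0.2057, 0.0063]
eef_rot: [0.679, 0.734, -0.001, 0.0]
contact_force: [0.2, 0.3, -0.3]
opening: 0.588
```

```bash
python3 look.py l12; python3 ovs.py pics/l12_wrist.png pics/l12o.png 170 140 340 300 4;python3 -c "
import cv2
z=cv2.imread('pics/l12_side.png')[240:330,250:390]; cv2.imwrite('pics/l12z.png',cv2.convertScaleAbs(cv2.resize(z,None,fx=5,fy=5,interpolation=2),alpha=2))"
```

```text
15.2 [ 0.5653 -0.2057  0.0063] rack [-132.4 -340.6    6.3] stand [-43.   -1.8   6.3] F [ 0.2  0.3 -0.3] open 0.588
```

View pics/l12o.png

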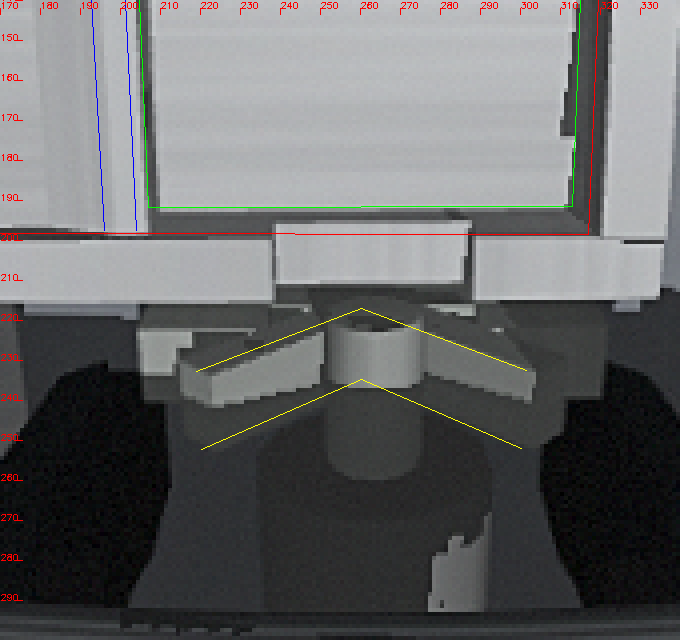

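View pics/l12z.png

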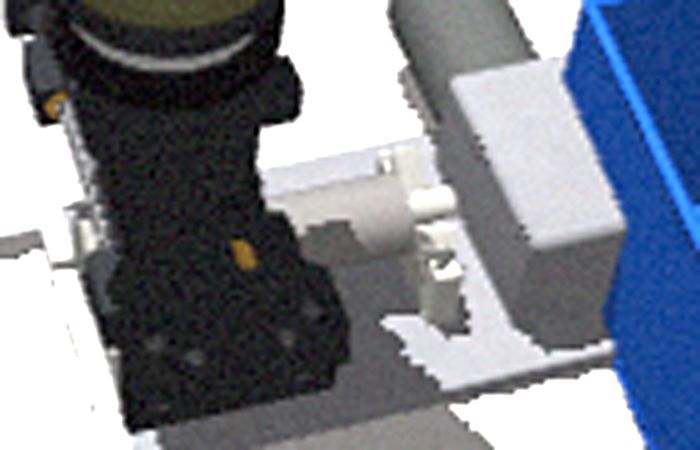

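Call:
send_rows:
  series:
    - {"delta_pos":[0,0,-0.5],"turn":0,"jaw":0.4}
    - {"delta_pos":[0,0,-1.5],"turn":0,"jaw":0.4}
    - {"delta_pos":[0,0,-3.5],"turn":0,"jaw":0.4}
    - {"delta_pos":[0,0,-6],"turn":0,"jaw":0.4}
    - {"delta_pos":[0,0,-9],"turn":0,"jaw":0.4}
    - {"delta_pos":[0,0,-11],"turn":0,"jaw":0.5}
    - {"delta_pos":[0,0,-12],"turn":0,"jaw":0.7}
    - {"delta_pos":[0,0,-12],"turn":0,"jaw":1}
  force: 20

```text
clock: 15.97
tool_pos: [0.5672, -0.2047, 0.1296]
eef_rot: [0.679, 0.734, 0.001, 0.002]
contact_force: [-0.3, 0.0, -0.6]
opening: 0.4
```

```bash
python3 -c "
from h import *
go(ps,(-98.5,-165,90),np.degrees(ps[2])+180)
for c in('side','wrist'): cv2.imwrite('pics/m1_%s.png'%c,vision.snapshot(c))"
```

```text
t 15.97 target [ 0.5234 -0.373   0.09  ] delta cm [-16.42  -5.71   3.95] turn -90.2 tilt [ 0.005 -0.001 -1.   ] q7 1.21 F [-0.3  0.  -0.6]
```

View pics/m1_wrist.png

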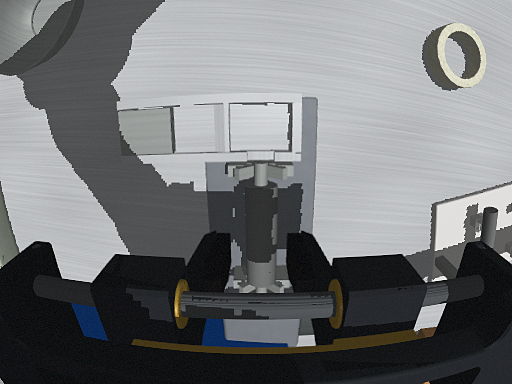

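Call:
send_rows:
  series:
    - {"delta_pos":[-1.3,-0.4,0],"turn":-7,"jaw":1}
    - {"delta_pos":[-2.6,-0.9,0],"turn":-14,"jaw":1}
    - {"delta_pos":[-4,-1.4,0],"turn":-21,"jaw":1}
    - {"delta_pos":[-5.5,-2,0],"turn":-28,"jaw":1}
    - {"delta_pos":[-7,-2.6,0],"turn":-35,"jaw":1}
    - {"delta_pos":[-9,-3.2,0],"turn":-42,"jaw":1}
    - {"delta_pos":[-11,-3.8,0],"turn":-49,"jaw":1}
    - {"delta_pos":[-13,-4.5,0],"turn":-56,"jaw":1}

```text
clock: 16.73
tool_pos: [0.5296, -0.3384, 0.1245]
eef_rot: [0.251, 0.968, 0.0, -0.002]
contact_force: [0.0, 0.1, -0.7]
opening: 0.004
```

```bash
python3 -c "
from h import *
go(ps,(-98.5,-170,40),np.degrees(ps[2])+180)"
```

```text
t 16.73 target [ 0.5238 -0.3779  0.04  ] delta cm [-1.44 -3.73  8.45] turn -33.81 tilt [-0.003  0.001 -1.   ] q7 2.33 F [ 0.   0.1 -0.7]
```

Call:
send_rows:
  series:
    - {"delta_pos":[0,0,0],"turn":7,"jaw":1}
    - {"delta_pos":[0,0,0],"turn":14,"jaw":1}
    - {"delta_pos":[0,0,0],"turn":21,"jaw":1}
    - {"delta_pos":[0,0,0],"turn":28,"jaw":1}
    - {"delta_pos":[0,0,0],"turn":35,"jaw":1}
    - {"delta_pos":[0,0,0],"turn":42,"jaw":1}
    - {"delta_pos":[0,0,0],"turn":49,"jaw":1}
    - {"delta_pos":[0,0,0],"turn":56,"jaw":1}

```text
clock: 17.4
tool_pos: [0.5297, -0.3375, 0.1245]
eef_rot: [0.681, 0.733, -0.001, -0.002]
contact_force: [0.0, 0.9, 0.3]
opening: 0.007
```

Call:
send_rows:
  series:
    - {"delta_pos":[0,0,0],"turn":7,"jaw":1}
    - {"delta_pos":[0,0,0],"turn":14,"jaw":1}
    - {"delta_pos":[0,0,0],"turn":21,"jaw":1}
    - {"delta_pos":[0,0,0],"turn":28,"jaw":1}
    - {"delta_pos":[0,0,0],"turn":35,"jaw":1}
    - {"delta_pos":[0,0,0],"turn":42,"jaw":1}
    - {"delta_pos":[0,0,0],"turn":49,"jaw":1}
    - {"delta_pos":[0,0,0],"turn":56,"jaw":1}

```text
clock: 18.07
tool_pos: [0.5296, -0.3375, 0.1246]
eef_rot: [0.945, 0.327, -0.001, -0.001]
contact_force: [-0.3, -0.3, 1.4]
opening: 0.006
```

```bash
python3 -c "
from h import *
go(ps,(-98.5,-170,40),np.degrees(ps[2])); print(r.get_state()['q'])"
```

```text
t 18.07 target [ 0.5238 -0.3779  0.04  ] delta cm [-2.94  2.85  8.45] turn 33.47 tilt [-0.003  0.001 -1.   ] q7 0.63 F [-0.3 -0.3  1.4]
[ 0.81009296  0.86676593 -0.59431473  1.62195922  0.60562424  0.84816776
  0.63334641]
```

Call:
send_rows:
  series:
    - {"delta_pos":[-0.8,0.8,0],"turn":7,"jaw":1}
    - {"delta_pos":[-1.6,1.6,0],"turn":14,"jaw":1}
    - {"delta_pos":[-2.4,2.4,1],"turn":21,"jaw":1}
    - {"delta_pos":[-2.9,2.9,3],"turn":28,"jaw":1}
    - {"delta_pos":[-2.9,2.9,6],"turn":33.5,"jaw":1}
    - {"delta_pos":[-2.9,2.9,9],"turn":33.5,"jaw":1}
    - {"delta_pos":[-2.9,2.9,11],"turn":33.5,"jaw":1}
    - {"delta_pos":[-2.9,2.9,11],"turn":33.5,"jaw":1}

```text
clock: 18.73
tool_pos: [0.5217, -0.3763, 0.0104]
eef_rot: [0.999, 0.044, -0.005, -0.003]
contact_force: [-1.0, 0.1, 0.1]
opening: 0.007
```

```bash
python3 look.py n1; python3 -c "
from h import *
go(ps,(-98.5,-170,0),np.degrees(ps[2]))"
```

```text
18.73 [ 0.5217 -0.3763  0.0104] rack [-221.1 -492.7   10.4] stand [-100.6 -168.2   10.4] F [-1.   0.1  0.1] open 0.007
t 18.83 target [ 0.5238 -0.3779  0.    ] delta cm [-0.13 -0.    1.51] turn 0.33 tilt [-0.003  0.002 -1.   ] q7 0.18 F [-0.  -0.6 -0.4]
```

View pics/n1_s.png

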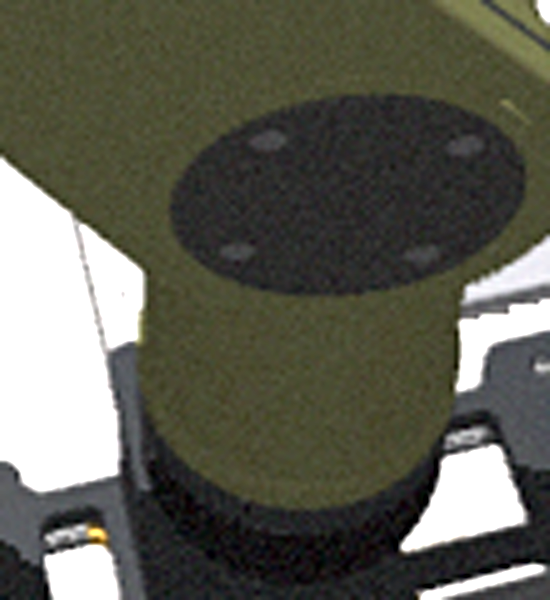

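View pics/n1_wrist.png

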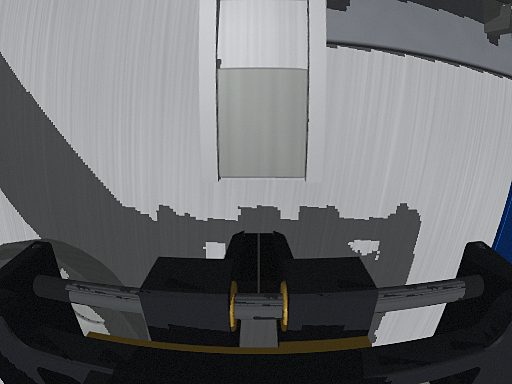

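Call:
send_rows:
  series:
    - {"delta_pos":[-0.1,0,0.8],"turn":0,"jaw":1}
    - {"delta_pos":[-0.1,0,1.6],"turn":0,"jaw":1}
    - {"delta_pos":[-0.1,0,2.2],"turn":0,"jaw":1}
    - {"delta_pos":[-0.1,0,2.6],"turn":0,"jaw":1}
    - {"delta_pos":[-0.1,0,2.6],"turn":0,"jaw":1}
    - {"delta_pos":[-0.1,0,2.6],"turn":0,"jaw":1}

```text
clock: 19.33
tool_pos: [0.5253, -0.3787, -0.0094]
eef_rot: [0.999, 0.044, -0.0, 0.0]
contact_force: [0.4, -1.0, 0.9]
opening: 0.005
```

Call:
send_rows:
  series:
    - {"delta_pos":[0,0,0.1],"turn":0,"jaw":1}
    - {"delta_pos":[0,0,0.2],"turn":0,"jaw":1}
    - {"delta_pos":[0,0,0.3],"turn":0,"jaw":1}
    - {"delta_pos":[0,0,0.4],"turn":0,"jaw":1}
    - {"delta_pos":[0,0,0.4],"turn":0,"jaw":1}

```text
clock: 19.75
tool_pos: [0.5252, -0.3786, -0.0135]
eef_rot: [0.999, 0.044, -0.0, 0.0]
contact_force: [0.1, 0.2, -0.4]
opening: 0.008
```

Call:
send_rows:
  series:
    - {"delta_pos":[0,0,0.1],"turn":0,"jaw":1}
    - {"delta_pos":[0,0,0.2],"turn":0,"jaw":1}
    - {"delta_pos":[0,0,0.3],"turn":0,"jaw":1}
    - {"delta_pos":[0,0,0.4],"turn":0,"jaw":1}
    - {"delta_pos":[0,0,0.4],"turn":0,"jaw":1}

```text
clock: 20.17
tool_pos: [0.5252, -0.3786, -0.0176]
eef_rot: [0.999, 0.044, -0.0, -0.0]
contact_force: [0.1, -0.3, -0.4]
opening: 0.005
```

Call:
send_rows:
  series:
    - {"delta_pos":[0,0,0.1],"turn":0,"jaw":1}
    - {"delta_pos":[0,0,0.2],"turn":0,"jaw":1}
    - {"delta_pos":[0,0,0.2],"turn":0,"jaw":1}

```text
clock: 20.42
tool_pos: [0.5252, -0.3786, -0.0196]
eef_rot: [0.999, 0.044, -0.0, -0.0]
contact_force: [0.4, 0.5, 0.5]
opening: 0.009
```

Call:
send_rows:
  series:
    - {"delta_pos":[0,0,0.1],"turn":0,"jaw":1}
    - {"delta_pos":[0,0,0.1],"turn":0,"jaw":1}

```text
clock: 20.58
tool_pos: [0.5255, -0.3787, -0.02]
eef_rot: [0.999, 0.044, 0.0, 0.0]
contact_force: [-0.8, 0.0, 3.6]
opening: 0.004
```

Call:
send_rows:
  series:
    - {"delta_pos":[0,0,0.1],"turn":0,"jaw":1}
    - {"delta_pos":[0,0,0.1],"turn":0,"jaw":1}

```text
clock: 20.75
tool_pos: [0.5255, -0.3787, -0.0201]
eef_rot: [0.999, 0.044, 0.0, 0.0]
contact_force: [-2.0, 0.3, 10.5]
opening: 0.005
```

Call:
send_rows:
  series:
    - {"delta_pos":[0,0,0.1],"turn":0,"jaw":1}
    - {"delta_pos":[0,0,0.1],"turn":0,"jaw":1}

```text
clock: 20.92
tool_pos: [0.5254, -0.3787, -0.0201]
eef_rot: [0.999, 0.044, -0.0, 0.0]
contact_force: [-3.9, 1.9, 16.9]
opening: 0.006
```

Call:
send_rows:
  series:
    - {"delta_pos":[0,0,-1],"turn":0,"jaw":1}
    - {"delta_pos":[0,0,-2.5],"turn":0,"jaw":1}
    - {"delta_pos":[0,0,-4],"turn":0,"jaw":1}
    - {"delta_pos":[0,0,-4.6],"turn":0,"jaw":1}
    - {"delta_pos":[0,0,-4.6],"turn":0,"jaw":1}
    - {"delta_pos":[0,0,-4.6],"turn":0,"jaw":1}

```text
clock: 21.42
tool_pos: [0.5256, -0.379, 0.0243]
eef_rot: [0.999, 0.044, 0.0, 0.0]
contact_force: [-0.7, 0.5, -1.0]
opening: 0.003
```

```bash
python3 -c "
from h import *
go(ps,(-98.5,-140,23.5),np.degrees(ps[2]));go(ps,(-98.5,-90,23.5),np.degrees(ps[2]));go(ps,(-98.5,-34.5,23.5),np.degrees(ps[2]))"
```

```text
t 21.42 target [ 0.5214 -0.348   0.0235] delta cm [-0.15 -3.12  0.08] turn 0.3 tilt [ 0.001 -0.001 -1.   ] q7 0.18 F [-0.7  0.5 -1. ]
t 21.42 target [ 0.5173 -0.2982  0.0235] delta cm [-0.13 -8.12  0.07] turn 0.3 tilt [ 0.001 -0.001 -1.   ] q7 0.18 F [-0.7  0.5 -1. ]
t 21.42 target [ 0.5127 -0.2429  0.0235] delta cm [ -0.1  -13.67   0.07] turn 0.3 tilt [ 0.001 -0.001 -1.   ] q7 0.18 F [-0.7  0.5 -1. ]
```

Call:
send_rows:
  series:
    - {"delta_pos":[-0.15,-1.5,0.05],"turn":0.3,"jaw":1}
    - {"delta_pos":[-0.15,-3,0.05],"turn":0.3,"jaw":1}
    - {"delta_pos":[-0.15,-3.7,0.05],"turn":0.3,"jaw":1}
    - {"delta_pos":[-0.15,-4.4,0.05],"turn":0.3,"jaw":1}
    - {"delta_pos":[-0.15,-5.1,0.05],"turn":0.3,"jaw":1}
    - {"delta_pos":[-0.15,-5.8,0.05],"turn":0.3,"jaw":1}
    - {"delta_pos":[-0.15,-6.5,0.05],"turn":0.3,"jaw":1}
    - {"delta_pos":[-0.15,-6.5,0.05],"turn":0.3,"jaw":1}

```text
clock: 22.08
tool_pos: [0.5182, -0.312, 0.0231]
eef_rot: [0.999, 0.042, -0.0, -0.001]
contact_force: [0.6, -0.1, 0.0]
opening: 0.007
```

```bash
python3 look.py n2
```

```text
22.08 [ 0.5182 -0.312   0.0231] rack [-206.7 -429.9   23.1] stand [ -98.7 -103.8   23.1] F [ 0.6 -0.1  0. ] open 0.007
```

View pics/n2_wrist.png

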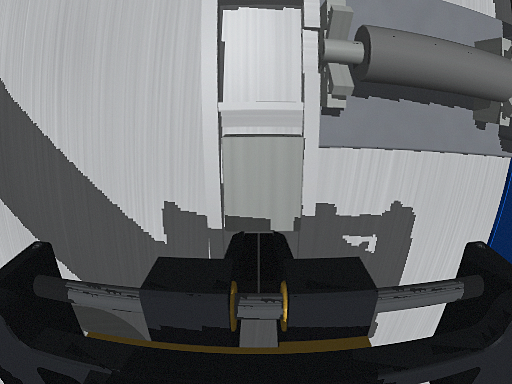

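Call:
send_rows:
  series:
    - {"delta_pos":[0,-0.6,0],"turn":0,"jaw":1}
    - {"delta_pos":[0,-1.2,0],"turn":0,"jaw":1}
    - {"delta_pos":[0,-1.8,0],"turn":0,"jaw":1}
    - {"delta_pos":[0,-2.4,0],"turn":0,"jaw":1}
    - {"delta_pos":[0,-3,0],"turn":0,"jaw":1}
    - {"delta_pos":[0,-3.6,0],"turn":0,"jaw":1}
    - {"delta_pos":[0,-4.2,0],"turn":0,"jaw":1}
    - {"delta_pos":[0,-4.5,0],"turn":0,"jaw":1}

```text
clock: 22.85
tool_pos: [0.5146, -0.2686, 0.0234]
eef_rot: [0.999, 0.042, 0.0, 0.0]
contact_force: [-1.0, -4.0, 1.6]
opening: 0.004
```

```bash
python3 look.py n3; python3 -c "
from h import *
go(ps,(-98.5,-34.5,23.5),np.degrees(ps[2]))"
```

```text
22.85 [ 0.5146 -0.2686  0.0234] rack [-198.3 -387.2   23.4] stand [-98.7 -60.3  23.4] F [-1.  -4.   1.6] open 0.004
t 22.95 target [ 0.5127 -0.2429  0.0235] delta cm [ 0.03 -2.55 -0.02] turn 0.07 tilt [ 0.  0. -1.] q7 -0.03 F [ 0.1  0.1 -0.3]
```

View pics/n3_wrist.png

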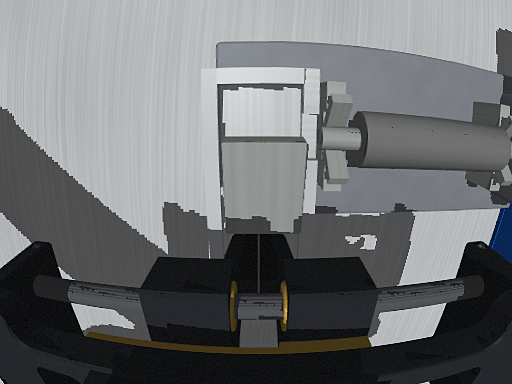

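Call:
send_rows:
  series:
    - {"delta_pos":[0,-0.5,0],"turn":0,"jaw":1}
    - {"delta_pos":[0,-1,0],"turn":0,"jaw":1}
    - {"delta_pos":[0,-1.4,0],"turn":0,"jaw":1}
    - {"delta_pos":[0,-1.8,0],"turn":0,"jaw":1}
    - {"delta_pos":[0,-2.1,0],"turn":0,"jaw":1}
    - {"delta_pos":[0,-2.4,0],"turn":0,"jaw":1}
    - {"delta_pos":[0,-2.5,0],"turn":0,"jaw":1}
    - {"delta_pos":[0,-2.5,0],"turn":0,"jaw":1}

```text
clock: 23.62
tool_pos: [0.5124, -0.2435, 0.0232]
eef_rot: [0.999, 0.042, 0.0, -0.0]
contact_force: [1.0, -0.7, -0.3]
opening: 0.006
```

```bash
python3 look.py n4
```

```text
23.62 [ 0.5124 -0.2435  0.0232] rack [-193.6 -362.5   23.2] stand [-98.8 -35.1  23.2] F [ 1.  -0.7 -0.3] open 0.006
```

View pics/n4_wrist.png

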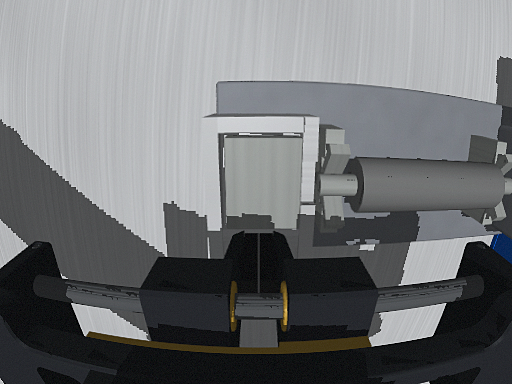

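Call:
send_rows:
  series:
    - {"delta_pos":[0,0.5,0],"turn":0,"jaw":1}
    - {"delta_pos":[0,1.5,0],"turn":0,"jaw":1}
    - {"delta_pos":[0,3,-0.5],"turn":0,"jaw":1}
    - {"delta_pos":[0,5,-2],"turn":0,"jaw":1}
    - {"delta_pos":[0,8,-5],"turn":0,"jaw":1}
    - {"delta_pos":[0,10,-8],"turn":0,"jaw":1}
    - {"delta_pos":[0,11,-10],"turn":0,"jaw":1}
    - {"delta_pos":[0,11,-10],"turn":0,"jaw":1}

```text
clock: 24.38
tool_pos: [0.5231, -0.3608, 0.1276]
eef_rot: [0.999, 0.038, 0.004, 0.004]
contact_force: [0.7, -0.2, 0.7]
opening: 0.005
```

```bash
python3 look.py n5
python3 - <<'E'
from h import *
im=cv2.imread('pics/n5_wrist.png'); x0,y0,x1,y1,k=180,60,512,240,2
z=cv2.resize(im[y0:y1,x0:x1],None,fx=k,fy=k,interpolation=2)
def pl(L,c): cv2.polylines(z,[((wproj(T(ps,L))-[x0,y0])*k+1).astype(int)],True,c,1)
R4=lambda a,b,c,d,h:[(a,c,h),(b,c,h),(b,d,h),(a,d,h)]
pl(R4(-118.5,-78.5,-25,25,42),(0,0,255))
z=cv2.resize(z,(780,423)); cv2.imwrite('pics/n5z.png',z)
s=cv2.imread('pics/n5_side.png')[250:384,220:390]; cv2.imwrite('pics/n5s.png',cv2.convertScaleAbs(cv2.resize(s,None,fx=4,fy=4,interpolation=2),alpha=1.6))
E
```

```text
24.38 [ 0.5231 -0.3608  0.1276] rack [-215.4 -478.2  127.6] stand [ -97.8 -152.9  127.6] F [ 0.7 -0.2  0.7] open 0.005
```

View pics/n5z.png

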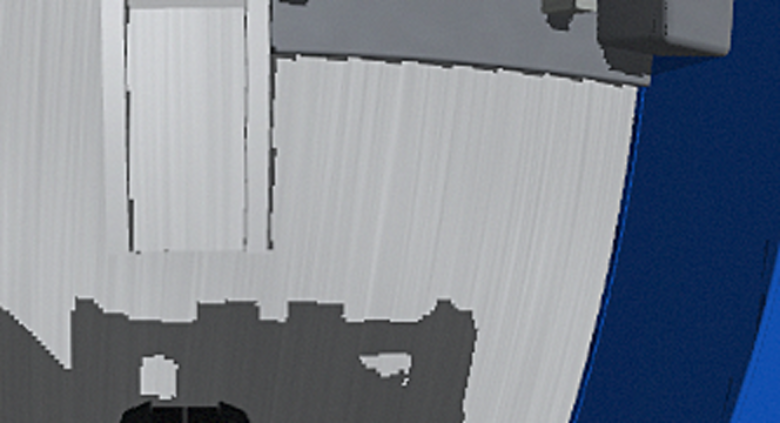

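View pics/n5s.png

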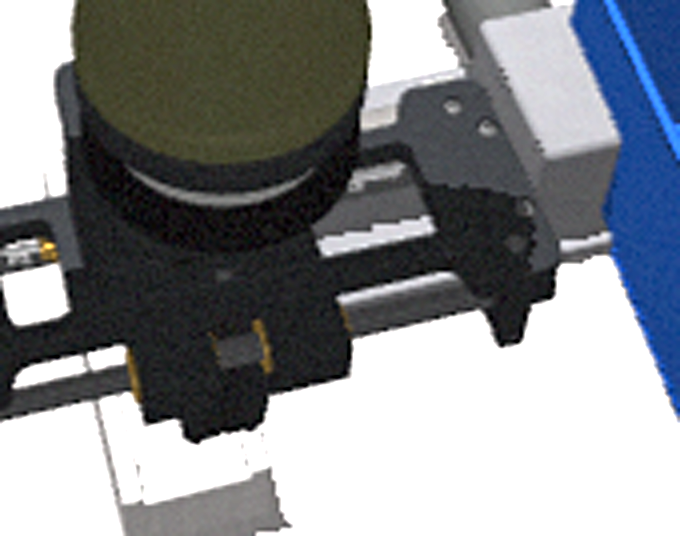

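Keeper out of crop; view the full picture, and move the arm clear toward the robot for unobstructed views.

Call:
send_rows:
  series:
    - {"delta_pos":[-2,0,-2],"turn":0,"jaw":1}
    - {"delta_pos":[-5,-1,-4],"turn":0,"jaw":1}
    - {"delta_pos":[-8,-2,-6],"turn":0,"jaw":1}
    - {"delta_pos":[-10,-3,-8],"turn":0,"jaw":1}
    - {"delta_pos":[-11,-5,-10],"turn":0,"jaw":1}
    - {"delta_pos":[-11,-7,-10],"turn":0,"jaw":1}
    - {"delta_pos":[-11,-7,-10],"turn":0,"jaw":1}
    - {"delta_pos":[-11,-7,-10],"turn":0,"jaw":1}

```text
clock: 25.15
tool_pos: [0.4054, -0.2918, 0.2223]
eef_rot: [0.999, 0.043, -0.001, -0.001]
contact_force: [0.5, -0.6, 0.4]
opening: 0.003
```

```bash
python3 look.py n6
python3 - <<'E'
from h import *
im=cv2.imread('pics/n6_wrist.png'); 
def pl(z,L,c,pf): cv2.polylines(z,[np.round(pf(T(ps,L))).astype(int)],True,c,1)
R4=lambda a,b,c,d,h:[(a,c,h),(b,c,h),(b,d,h),(a,d,h)]
def mk(im,pf,x0,y0,x1,y1,k,n):
    z=cv2.resize(im[y0:y1,x0:x1],None,fx=k,fy=k,interpolation=2)
    z=cv2.convertScaleAbs(z,alpha=1.4)
    pl(z,R4(-118.5,-78.5,-25,25,42),(0,0,255),lambda X:(pf(X)-[x0,y0])*k+k/2)
    cv2.imwrite(n,z)
cv2.imwrite('pics/n6_sc.png',vision.snapshot('scene'))
mk(cv2.imread('pics/n6_side.png'),lambda X:proj('side',X),215,240,385,384,4,'pics/n6a.png')
mk(cv2.imread('pics/n6_sc.png'),lambda X:proj('scene',X),105,185,225,300,5,'pics/n6b.png')
E
```

```text
25.15 [ 0.4054 -0.2918  0.2223] rack [-309.7 -379.6  222.3] stand [-209.5  -74.4  222.3] F [ 0.5 -0.6  0.4] open 0.003
```

View pics/n6_wrist.png

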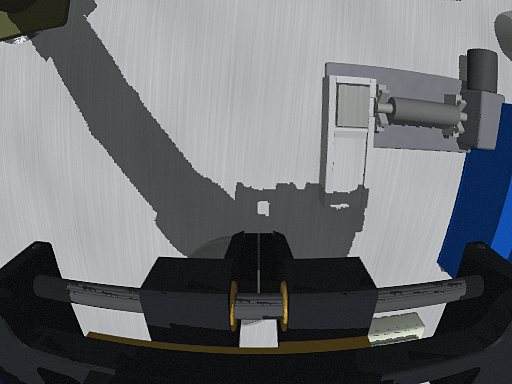

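View pics/n6a.png

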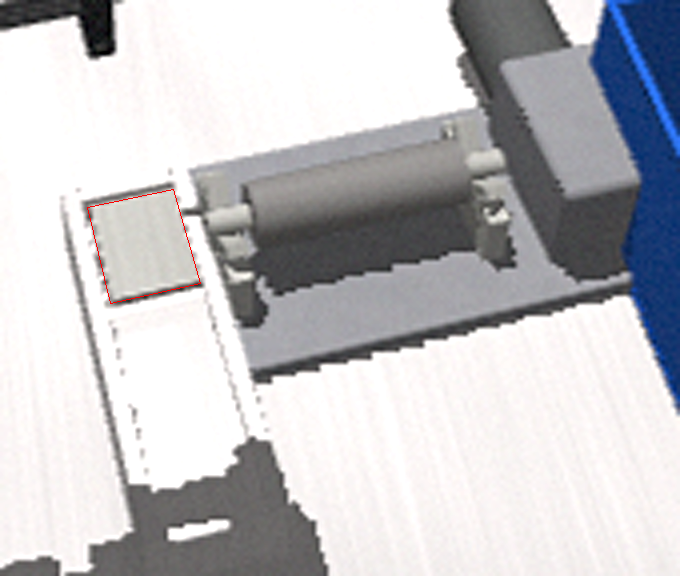

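View pics/n6b.png

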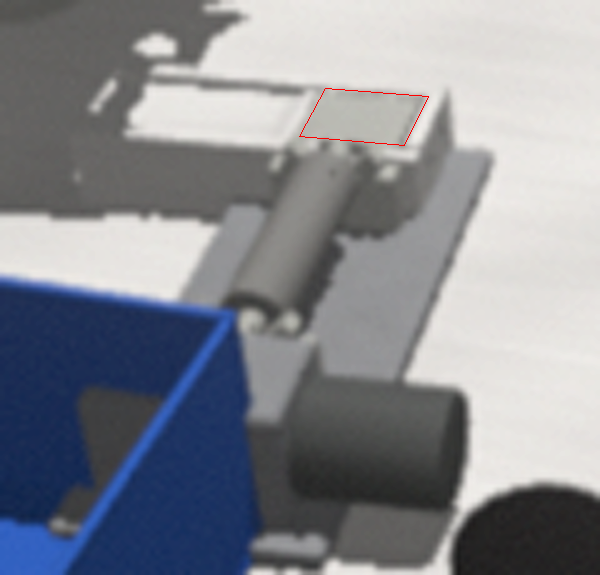

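View pics/n6_sc.png

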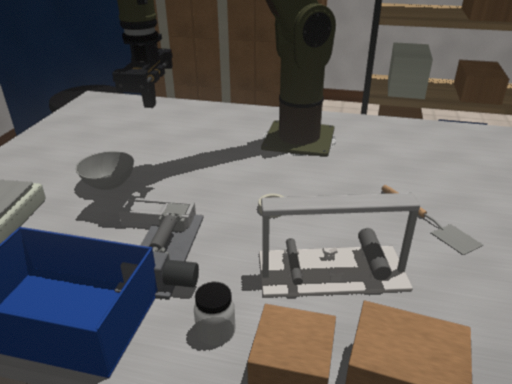

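```bash
python3 -c "
from plant import order
print(order.finish_job())"
```

```text
the job is handed in; nothing more can be done
None
```

I laid the roller in both V notches of the stand and pushed the keeper plate over the lip into the pocket. The job is handed in, at about 25 s of the allowed 59 s.

**Getting the roller out:** The move command has no tilt, so I kept the gripper upright in front of the light bar. I drew the roller 27 mm out by its stub axle and regripped it on the cylinder. Then I lifted it about 18 mm, pulled it clear of the bar, and lowered it into the notches with about 5 N of contact before letting go.

**Keeper plate:** I pushed it with the closed fingers, tips about 43 mm up, and never gripped it.

**Last checks:**
- **Keeper:** in the side and scene views its outline matches a plate lying flat in the pocket with its top at 42 mm.
- **Roller:** both stubs sit in the notches. It lies an estimated 3–4 mm towards the motor, within the 5 mm end play.
- **Plain bars:** both are still in the rack, and the arm is clear of everything.

**What disagreed or failed:**
- **Fingertip position:** the fingertips are about 20 mm behind the reported tool point, not 11 mm ahead of it as described. My first stub grip closed above the stub because of this. I corrected it from the pictures and later confirmed it by touching bare table lightly, with up to 17 N.
- **Stand position:** one estimate was about 6 mm off because the arm was still moving when the picture was taken. I discarded it and looked again before placing the roller.
- **Turn for the push:** the first turn towards the keeper brought the last joint near its limit, so I turned the other way.

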